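# Pin a stack of settlement plates together

## Task

Push the ejector tab of the imaging dock all the way in so that the plate held there comes out, then stack that plate and all the loose plates from the bench flat in the guides of the assembly base, in any order. Once all the plates are stacked, push the two steel pins from the wooden rack down through the plates' holes into the base, one at each end, until both are fully home and their brass plungers are pressed right down. Do not knock over the jar or the beaker.

Things in the scene. Friction and masses are not known exactly. Their poses are not given: they have to be found in the camera images.
- plate0_center (a point): white plastic plate, 100 x 50 x 16 mm, flat, with two 14 mm through holes on its long centre line, 34 mm either side of the middle; same either way round or up; 60-120 g. Point at its centre (half-way up); x along its length, z up. This one starts inside the imaging dock, its x along the dock's x
- plate1_center (a point): white plastic plate, 100 x 50 x 16 mm, flat, with two 14 mm through holes on its long centre line, 34 mm either side of the middle; same either way round or up; 60-120 g. Point at its centre (half-way up); x along its length, z up. Starts flat on the bench (may be absent)
- plate2_center (a point): white plastic plate, 100 x 50 x 16 mm, flat, with two 14 mm through holes on its long centre line, 34 mm either side of the middle; same either way round or up; 60-120 g. Point at its centre (half-way up); x along its length, z up. Starts flat on the bench (may be absent)
- plate3_center (a point): white plastic plate, 100 x 50 x 16 mm, flat, with two 14 mm through holes on its long centre line, 34 mm either side of the middle; same either way round or up; 60-120 g. Point at its centre (half-way up); x along its length, z up. Starts flat on the bench (may be absent)
- base_floor (a point): fixed grey assembly base, 130 x 66 x 30 mm; point: centre of its top, where the lowest plate lies; x along its length, z up. Aluminium guides on it locate a plate with 1.5 mm play all round: an end wall at each end, and cheeks on the outer 22 mm of each long side (middle open for fingers), 50 mm high plus outward leaning lead-ins up to 62 mm. Four plates stack 64 mm
- base_hole0 (a point): mouth of the base's -x pin hole (13 mm wide), on the block's top, -34 mm along the base's x from its middle, under the plates' holes
- base_hole1 (a point): mouth of the base's +x pin hole (13 mm wide), on the block's top, +34 mm along the base's x from its middle, under the plates' holes
- plunger0 (a joint): brass friction plunger in base_hole0: 0 = up (its top 8 mm below the block's top), 0.015 m = pressed fully down (23 mm below it). It takes about 5 N to push and stays where it is left; a small brass tab on the block's side moves down with it
- plunger1 (a joint): brass friction plunger in base_hole1: 0 = up (its top 8 mm below the block's top), 0.015 m = pressed fully down (23 mm below it). It takes about 5 N to push and stays where it is left; a small brass tab on the block's side moves down with it
- dock_seat (a point): fixed white imaging dock, a level channel with black lips over its long edges (x = -75 to +15 mm); point: centre of the seated plate, 28 mm above the bench; x = the way out, z up. Walls (66 mm over all, 40 mm high, 44 at the lips) from x = -75 to +50 mm; then an open ledge 34 mm wide, 20 mm high, to x = +140, with a 6 mm stop at its end. The plate lifts out only once ejected
- ejector_tab (a point): upright black ejector tab, 30 mm wide (dock y), 12 mm thick (dock x), standing up between the lips at the back of the channel, top 86 mm above the bench. Point: on the tab, 66 mm above the bench; x as the dock's. Push it from behind (from its -x side) toward +x, above the lips
- ejector (a joint): travel of the ejector slide along the dock's x, 0 to 0.075 m; a spring (0.6 N, rising to 1.7 N) returns it to 0 when let go. At 0.075 it has pushed the seated plate about 73 mm out, onto the ledge, where the plate stays
- pin0_head (a point): steel stack pin, 10 mm shaft with a tapered tip and a black cylindrical head (24 mm wide, 28 mm high), 128 mm long in all, 90 g. Point at the middle of the head; z up along the pin; the tip is 114 mm below, the head's underside 14 mm below. Stands in a fixed wooden rack block (130 x 50 mm, 40 mm high), its lowest 34 mm in the block; the two pins are 80 mm apart
- pin0_tip (a point): tip of pin0, 114 mm below the middle of its head. Fully home in the base it is 23 mm below the block's top
- pin1_head (a point): steel stack pin, 10 mm shaft with a tapered tip and a black cylindrical head (24 mm wide, 28 mm high), 128 mm long in all, 90 g. Point at the middle of the head; z up along the pin; the tip is 114 mm below, the head's underside 14 mm below. Stands in a fixed wooden rack block (130 x 50 mm, 40 mm high), its lowest 34 mm in the block; the two pins are 80 mm apart
- pin1_tip (a point): tip of pin1, 114 mm below the middle of its head. Fully home in the base it is 23 mm below the block's top
- jar: amber specimen jar with lid, 60 mm wide, 85 mm high; bystander, must stay standing; origin at the centre of its underside, z up
- beaker: glass beaker, 80 mm wide, 90 mm high; bystander, must stay standing; origin at the centre of its underside, z up
- plate0: plate0 as above; origin at the centre of its underside
- plate1: plate1 as above; origin at the centre of its underside
- plate2: plate2 as above; origin at the centre of its underside
- plate3: plate3 as above; origin at the centre of its underside

How it is judged:
On the way, in this order (a step that is already met when the one before it is completed fails the run):
1. the ejector tab is pushed in and the dock's plate is out on the ledge (value of joint ejector above 0.068 m and x of plate0_center in the frame of dock_seat above 0.06 m), for 0.05 s.
2. all plates lie flat in the base's guides, with no pin pressed in yet (horizontal distance between each of plate0_center, plate1_center, plate2_center, plate3_center and base_floor below 0.006 m and angle between the x axis of each of plate0_center, plate1_center, plate2_center, plate3_center and the x axis of base_floor, either way round below 0.08 rad and angle between the z axis of each of plate0_center, plate1_center, plate2_center, plate3_center and the z axis of base_floor, either way round below 0.08 rad and z of plate0_center in the frame of base_floor between 0.003 and 0.061 m and z of plate1_center in the frame of base_floor between 0.003 and 0.061 m and z of plate2_center in the frame of base_floor between 0.003 and 0.061 m and z of plate3_center in the frame of base_floor between 0.003 and 0.061 m and value of joint each of plunger0, plunger1 below 0.004 m), for 0.2 s.
At the end, for the whole second after the job is handed in: All present plates lie flat in the guides (within 6 mm of the centre, 0.08 rad), a pin stands in each base hole through all plates (tip within 6 mm of the axis, over 17 mm below the block top, lean under 0.12 rad), both plungers are down over 11 of 15 mm, plates at rest (horizontal distance between each of plate0_center, plate1_center, plate2_center, plate3_center and base_floor below 0.006 m and angle between the x axis of each of plate0_center, plate1_center, plate2_center, plate3_center and the x axis of base_floor, either way round below 0.08 rad and angle between the z axis of each of plate0_center, plate1_center, plate2_center, plate3_center and the z axis of base_floor, either way round below 0.08 rad and z of plate0_center in the frame of base_floor between 0.003 and 0.061 m and z of plate1_center in the frame of base_floor between 0.003 and 0.061 m and z of plate2_center in the frame of base_floor between 0.003 and 0.061 m and z of plate3_center in the frame of base_floor between 0.003 and 0.061 m and value of joint each of plunger0, plunger1 above 0.011 m and (((horizontal distance between pin0_tip and base_hole0 below 0.006 m and z of pin0_tip in the frame of base_floor below -0.017 m and angle between the z axis of pin0_tip and the z axis of base_floor, either way round below 0.12 rad) and (horizontal distance between pin1_tip and base_hole1 below 0.006 m and z of pin1_tip in the frame of base_floor below -0.017 m and angle between the z axis of pin1_tip and the z axis of base_floor, either way round below 0.12 rad)) or ((horizontal distance between pin0_tip and base_hole1 below 0.006 m and z of pin0_tip in the frame of base_floor below -0.017 m and angle between the z axis of pin0_tip and the z axis of base_floor, either way round below 0.12 rad) and (horizontal distance between pin1_tip and base_hole0 below 0.006 m and z of pin1_tip in the frame of base_floor below -0.017 m and angle between the z axis of pin1_tip and the z axis of base_floor, either way round below 0.12 rad))) and linear speed of each of plate0, plate1, plate2, plate3 below 0.03 m/s); the robot touches nothing.
It fails at once if the jar is knocked over (angle between jar's own z axis and vertical above 0.6 rad).
It fails at once if the beaker is knocked over (angle between beaker's own z axis and vertical above 0.6 rad).
Of plate1, plate2, plate3 only 2 to 3 are there at a start; the rules pass over those that are not, and their reading is None.
At some moment in a run one of plate1, plate2, plate3 may be knocked a few centimetres aside while the robot is not near it.
It also fails if it takes over 192 s, if anything falls off the work surface, if the arm or the gripper's body presses on something with over 40 N, if the wrist force passes 120 N, or if a joint passes its speed limit or range.

## Robot

A 6-joint arm with a two-finger parallel gripper is mounted at the origin on the work surface. World frame = base frame: x ahead of the robot, y to its left, z up, the work surface at z = 0. Lengths are in m, angles in rad, forces in N, time in s.
With the tool pointing down it reaches from about 0.225 to 0.725 m from the base axis. Payload 3.1 kg.
Tool frame: the origin (TCP) lies midway between the tips of the shut fingers; the grasp point (between the pads) lies 19 mm behind it; z points along the fingers, y is the line along which they close (so a half turn about z gives the same grasp; the last joint's range is limited). The gripper opens to 85 mm and grips with 20 to 120 N. Pads are 22 mm wide; open, the fingers measure 114 mm over their backs; the gripper's body (76 mm by 85 mm) begins 54 mm behind the grasp point. The pads swing forward as they close: fully open they stand 13 mm farther back than shut.
Start: joints at [-1.316, 0.048, 0.099, 1.622, 0, 1.443], TCP at [0.196, -0.487, 0.231] pointing down, gripper open.
Joint ranges: [-2.91, 2.91], [-0.99, 1.94], [-1.21, 1.42], [-2.12, 2.29], [-1.49, 1.47], [-3.14, 3.14]. Speed limits (rad/s): [2.79, 2.79, 3.14, 3.14, 3.14, 3.14].

## Interface

Orientations are given as a unit quaternion [x, y, z, w].
In Python, from workcell import env gives the robot as it stands.
- The arm moves only by the shell command python3 -m jog 'ROWS'. ROWS is JSON, a list of rows, each a list of 3 entries, a list of its own where there are three numbers: the shift along the tool's x, y, z normalised to -1 to 1, where 1 is 0.2 m, then the turn, a rotation vector about the tool's x, y, z normalised to -1 to 1, where 1 is pi rad, then the finger opening in mm, from 0 to 85.4. A call has 1 to 10 rows; each row shifts and turns the commanded pose from where the row before left it, along the tool's axes as they then stand; what a row does not reach is not made up. A row lasts 1/12 s, in which the tool goes at most 41.7 mm and 7.16 degrees, less where a joint would pass 70% of its speed; a pose out of reach is approached as far as the arm can. A call with a number of a shift or a turn outside -1 to 1 is refused whole. A call with a gripper value outside its range is refused whole. The fingers move at their own pace and stop on an object; the grip force is fixed at half the most. Time passes only in rows, so rows that do not move let the fingers close. It gives the time, the measured TCP pose, the force, the opening and the grip force at its end, in the units of the state.
- env.get_obs(): the state, without advancing time (a new reading comes with each control period).
- env.capture(name): name is "scene" or "side" or "wrist"; returns a dict with "pixels" (384x512x3 uint8, red, green, blue), "z_map" (384x512 float32, m along the optical axis (not along the pixel's ray), 0 where there is no reading), "K" (3x3 intrinsics, pixels), "rvec" (rotation vector, rad) and "tvec" (3), from world to camera coordinates, as OpenCV has them. Camera axes: x right, y down, z forward; pixel columns grow to the right and rows downward; lengths in m; the calibration is good to about 2 mm. A picture is of the moment at which its call begins.
- env.finish_job(): hands the job in; it is judged then, once.
The state is a dict: "time": time; "qpos": joint angles; "joint_vel": joint speeds; "joint_efforts": joint torques, N m; "position": TCP position; "eef_rot": TCP orientation; "force": force on the tool from outside, world axes, zero at the start; "moment": the same for the moment, N m; "gripper_width": finger opening in m; "gripper_force": force on a finger pad.
Only numpy, scipy, OpenCV 4.12 (cv2) and the standard library are available. Lean on these libraries where they do the work, as an engineer would, in place of code of your own. Each camera call takes 0.05 s, during which the arm holds its last target. There are 200 camera calls.

## Working session

There is one attempt and no reset: what is moved stays moved. The work goes in short steps, Python scripts to look and compute and a shell command to move; the robot and the scene stay as the last step left them, time stands still between calls to the robot, and variables do not carry over. Pictures are saved under pics/ and viewed, at most 18 in all, crops included, and the job is handed in when it is done.

```bash
ls; mkdir -p pics
cat > h.py <<'E'
import numpy as np, cv2
from scipy.spatial.transform import Rotation as R
from workcell import env
def cap(n,f=None):
    c=env.capture(n)
    c={k:(np.array(v) if not isinstance(v,str) else v) for k,v in c.items()}
    if f: cv2.imwrite('pics/'+f,c['pixels'][:,:,::-1])
    return c
def cloud(c):
    Rm=cv2.Rodrigues(c['rvec'].astype(float))[0]; z=c['z_map'].astype(float)
    v,u=np.mgrid[0:z.shape[0],0:z.shape[1]]; K=c['K']
    p=np.stack([(u-K[0,2])/K[0,0]*z,(v-K[1,2])/K[1,1]*z,z],-1)
    w=(p-c['tvec'].reshape(3))@Rm; w[z==0]=np.nan
    return w
def ray(c,uv,h):
    Rm=cv2.Rodrigues(c['rvec'].astype(float))[0]; o=-Rm.T@c['tvec'].reshape(3)
    uv=np.atleast_2d(uv).astype(float); d=np.c_[(uv[:,0]-c['K'][0,2])/c['K'][0,0],(uv[:,1]-c['K'][1,2])/c['K'][1,1],np.ones(len(uv))]@Rm
    return o+d*((h-o[2])/d[:,2:3])
E
python3 - <<'E'
from h import *
np.set_printoptions(precision=4,suppress=True)
o=env.get_obs();print({k:np.round(v,3) for k,v in o.items()})
print(R.from_quat(o['eef_rot']).as_matrix())
for n in('scene','side','wrist'):
    c=cap(n,n+'0.png'); Rm=cv2.Rodrigues(c['rvec'])[0]; print(n,-Rm.T@c['tvec'].reshape(3),Rm[2],c['K'][0,0])
    np.savez(n+'0.npz',**{k:c[k] for k in('pixels','z_map','K','rvec','tvec')})
E
```

```text
pics
{'time': np.float64(0.0), 'qpos': array([-1.316,  0.049,  0.098,  1.622, -0.   ,  1.443]), 'joint_vel': array([ 0.   ,  0.   , -0.002, -0.001, -0.   , -0.001]), 'joint_efforts': array([  0.001, -33.879,  32.001,   0.021,   0.   ,  -0.   ]), 'position': array([ 0.196, -0.486,  0.23 ]), 'eef_rot': array([ 0.982,  0.19 , -0.   , -0.001]), 'force': array([-0.248,  0.72 , -0.096]), 'moment': array([ 0.056, -0.013,  0.029]), 'gripper_force': np.float64(0.0), 'gripper_width': np.float64(0.086)}
[[ 0.9276  0.3736 -0.0006]
 [ 0.3736 -0.9276  0.0023]
 [ 0.0003 -0.0023 -1.    ]]
scene [ 1.2337 -0.2297  0.9088] [-0.6176  0.1321 -0.7753] 353.3247573815664
side [ 0.5218 -1.0982  0.6435] [ 0.0658  0.8673 -0.4934] 358.632678000302
wrist [ 0.2736 -0.4555  0.373 ] [-0.2991 -0.1196 -0.9467] 276.08165417356315
```

View pics/scene0.png

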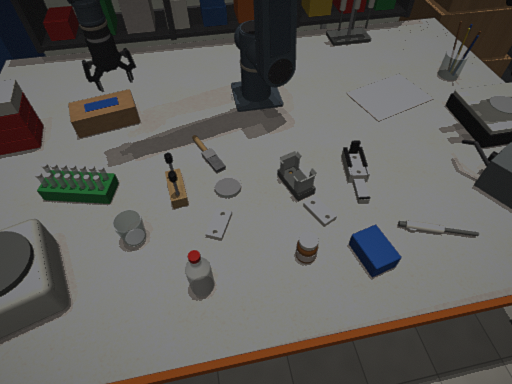

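View pics/side0.png

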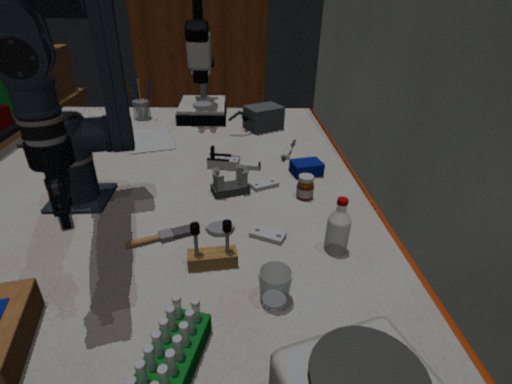

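The scene view shows the rack at about (177,185), loose plates at (219,223) and (320,211), the base at (297,175), the dock at (357,170) with its tab at (354,147), the beaker at (128,225) and the jar at (307,247). The side view agrees. Only two loose plates are visible.

Run:
```python
from h import *
np.set_printoptions(precision=4,suppress=True)
for n,rois in (('scene',dict(rack=(155,145,195,210),plA=(200,203,238,243),base=(272,145,320,200),plB=(300,193,340,228),dock=(338,135,375,205),jar=(290,230,322,265),beaker=(108,208,150,250))),
  ('side',dict(rack=(182,215,243,275),plA=(245,222,290,248),base=(208,165,253,198),plB=(247,175,283,193),dock=(204,143,264,172)))):
    c=dict(np.load(n+'0.npz')); w=cloud(c)
    for k,(a,b,d,e) in rois.items():
        q=w[b:e,a:d].reshape(-1,3); px=c['pixels'][b:e,a:d].reshape(-1,3); m=(q[:,2]>0.008)&(q[:,2]<.2); q=q[m]
        print(n,k,m.sum(),'z pct',np.percentile(q[:,2],[5,50,95,100]),'x',np.percentile(q[:,0],[1,99]),'y',np.percentile(q[:,1],[1,99]))
        if k[:2]=='pl':
            t=q[np.abs(q[:,2]-.016)<.006]; r=cv2.minAreaRect((t[:,:2]*1000).astype(np.float32)); print('   rect',r)
c=dict(np.load('scene0.npz'));
cv2.imwrite('pics/crop.png',cv2.resize(c['pixels'][130:270,100:400,::-1],(780,364),interpolation=cv2.INTER_CUBIC))
# top-down height map from both
H=np.zeros((300,400),np.float32)
for n in('scene','side'):
    w=cloud(dict(np.load(n+'0.npz'))).reshape(-1,3); w=w[~np.isnan(w[:,0])]
    i=((w[:,0]-.15)/.002).astype(int); j=((w[:,1]+.4)/.002).astype(int); m=(i>=0)&(i<300)&(j>=0)&(j<400)&(w[:,2]<.2)
    np.maximum.at(H,(i[m],j[m]),w[m,2])
cv2.imwrite('pics/H.png',cv2.applyColorMap(np.clip(cv2.resize(H,(800,600),interpolation=0)*2000,0,255).astype(np.uint8),cv2.COLORMAP_JET))
```

```text
scene rack 702 z pct [0.0187 0.0418 0.1348 0.138 ] x [0.4001 0.5304] y [-0.3818 -0.3239]
scene plA 489 z pct [0.0115 0.0167 0.0196 0.0208] x [0.5709 0.6734] y [-0.2759 -0.1976]
   rect ((620.7430419921875, -236.4396209716797), (50.541664123535156, 103.81389617919922), 63.9554328918457)
scene base 1118 z pct [0.015  0.0351 0.092  0.0966] x [0.4481 0.5908] y [-0.0142  0.0828]
scene plB 513 z pct [0.0096 0.0169 0.0209 0.034 ] x [0.5669 0.6875] y [0.0314 0.1168]
   rect ((624.5654296875, 73.7411880493164), (123.46417236328125, 51.99253463745117), 24.110074996948242)
scene dock 1063 z pct [0.0149 0.0364 0.067  0.0902] x [0.4195 0.6302] y [0.2108 0.2876]
scene jar 580 z pct [0.0181 0.0771 0.0878 0.09  ] x [0.7465 0.8012] y [-0.035   0.0185]
scene beaker 905 z pct [0.016  0.0608 0.0906 0.0938] x [0.577  0.6527] y [-0.5221 -0.449 ]
side rack 1873 z pct [0.012  0.0401 0.132  0.1385] x [0.3735 0.5274] y [-0.3861 -0.1553]
side plA 433 z pct [0.0097 0.0172 0.0193 0.0206] x [0.5702 0.6717] y [-0.2801 -0.2008]
   rect ((621.5222778320312, -238.101318359375), (54.44397735595703, 101.03067016601562), 63.774715423583984)
side base 966 z pct [0.011  0.0323 0.0894 0.0948] x [0.4376 0.5913] y [-0.0162  0.2255]
side plB 263 z pct [0.0098 0.0168 0.028  0.0734] x [0.5713 0.6873] y [0.0193 0.1126]
   rect ((622.2129516601562, 69.1826171875), (134.72900390625, 56.22076416015625), 26.263858795166016)
side dock 712 z pct [0.0125 0.0372 0.09   0.0948] x [0.4183 0.6273] y [0.0253 0.2852]
```

View pics/H.png

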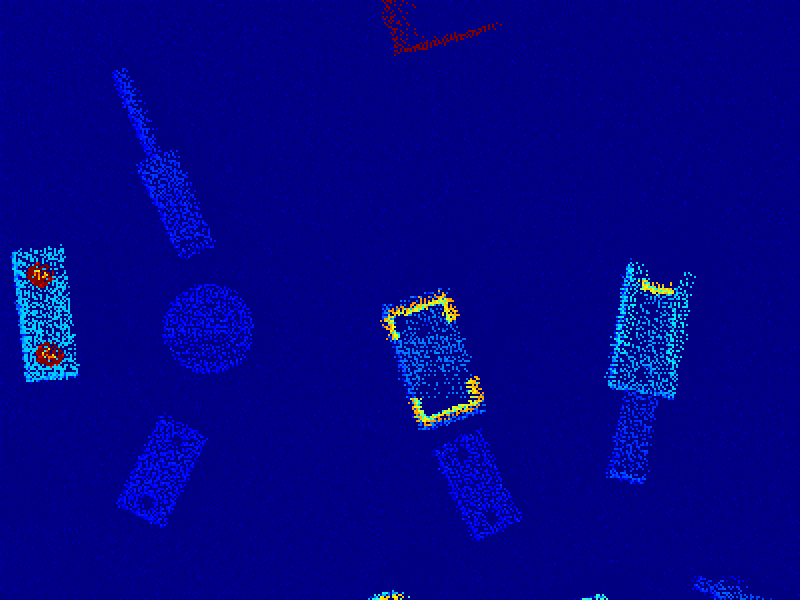

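View pics/crop.png

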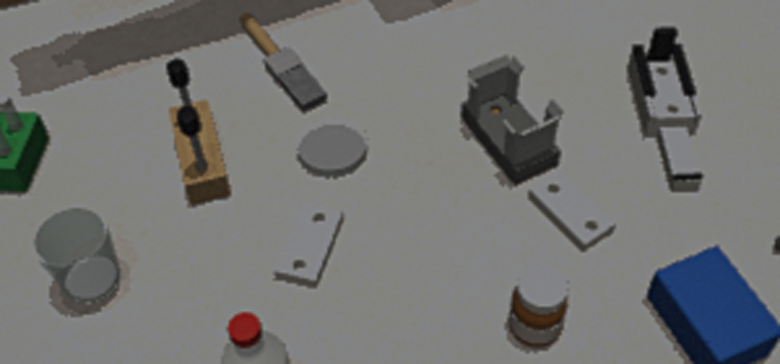

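The height map shows the layout clearly: rack at left, base in the middle (about 20° yaw), dock at right (tab at map (657,287), way out toward +x), and two loose plates, so three plates in all. Next I fit the objects.

```bash
cat >> h.py <<'E'
np.set_printoptions(precision=4,suppress=True)
def plan(x,y,z,yaw=None):
    """rows to go: shift in present tool axes (normalised), then turn about tool z"""
    o=env.get_obs(); M=R.from_quat(o['eef_rot']).as_matrix()
    d=M.T@(np.array([x,y,z])-o['position'])
    cur=np.degrees(np.arctan2(M[1,0],M[0,0]))
    s='at %s yaw %.1f; shift mm %s norm %s'%(np.round(o['position'],4),cur,np.round(d*1000,1),np.round(d/.2,3))
    if yaw is not None:
        t=-(yaw-cur); t=(t+90)%180-90; s+='; turn %.1f deg, norm %.4f'%(t,t/180)
    tilt=M[:,2]; print(s,'tilt',np.round(tilt[:2],4))
E
python3 - <<'E'
from h import *
W={n:cloud(dict(np.load(n+'0.npz'))).reshape(-1,3) for n in('scene','side')}
def sel(w,x,y,z): return w[(w[:,0]>x[0])&(w[:,0]<x[1])&(w[:,1]>y[0])&(w[:,1]<y[1])&(w[:,2]>z[0])&(w[:,2]<z[1])]
def rect(q,t):
    r=cv2.minAreaRect((q[:,:2]*1000).astype(np.float32)); print(t,len(q),'c',np.round(r[0],1),'size',np.round(r[1],1),'ang',round(r[2],1))
for n,w in list(W.items())+[('both',np.vstack(list(W.values())))]:
    rect(sel(w,(.55,.69),(-.3,-.18),(.011,.024)),n+' A'); rect(sel(w,(.575,.7),(.03,.125),(.011,.024)),n+' B')
    rect(sel(w,(.43,.6),(-.03,.1),(.07,.1)),n+' base>70'); rect(sel(w,(.43,.585),(-.03,.1),(.015,.1)),n+' base all')
    q=sel(w,(.40,.56),(.2,.3),(.035,.1)); rect(q,n+' dock>35')
    q=sel(w,(.40,.56),(.2,.3),(.055,.1)); rect(q,n+' tab>55'); print(q.mean(0),q[:,2].max())
    q=sel(w,(.53,.66),(.195,.27),(.012,.024)); rect(q,n+' ledge')
    rect(sel(w,(.38,.55),(-.4,-.3),(.036,.044)),n+' rack')
    for xx in((.40,.45),(.48,.53)): rect(sel(w,xx,(-.4,-.3),(.115,.145)),n+' pinhead')
plan(.42,.27,.15,-8)
E
```

```text
scene A 468 c [ 620.7 -236.4] size [ 50.5 103.8] ang 64.0
scene B 436 c [624.5  73.6] size [123.1  52. ] ang 23.9
scene base>70 270 c [507.7  33.7] size [124.5  72.5] ang 18.2
scene base all 1038 c [518.5  36.7] size [152.5  72.6] ang 17.5
scene dock>35 594 c [480.4 251.7] size [ 67.7 127.1] ang 80.3
scene tab>55 79 c [437.4 257.7] size [30.5 15.8] ang 73.8
[0.439  0.2568 0.0748] 0.09020692307965841
scene ledge 252 c [583.8 230.2] size [60.7 95.7] ang 79.1
scene rack 357 c [ 462.9 -354. ] size [134.5  49.9] ang 6.7
scene pinhead 65 c [ 426.2 -358.1] size [21.7 21.5] ang 85.4
scene pinhead 74 c [ 505.8 -348.3] size [22.7 21.3] ang 48.6
side A 397 c [ 621.5 -238.1] size [ 54.4 101. ] ang 63.8
side B 209 c [636.1  76.5] size [103.4  55.5] ang 26.3
side base>70 218 c [509.4  33.4] size [121.7  73.6] ang 18.8
side base all 795 c [517.9  35.8] size [148.6  75.2] ang 17.6
side dock>35 288 c [480.6 250.2] size [ 73.8 125.7] ang 80.4
side tab>55 37 c [437.1 254.9] size [31.6 11.3] ang 80.9
[0.4368 0.2505 0.0745] 0.08881144327305346
side ledge 102 c [583.6 228.6] size [57.9 94.9] ang 75.2
side
[... 261 characters left out ...]
ze [125.2  56.4] ang 25.0
both base>70 488 c [508.1  33.3] size [124.3  74.3] ang 18.8
both base all 1833 c [518.7  36.1] size [152.6  75.2] ang 17.6
both dock>35 882 c [480.6 250.4] size [ 73.6 127.2] ang 79.3
both tab>55 116 c [436.9 256. ] size [34.1 15.8] ang 73.8
[0.4383 0.2548 0.0747] 0.09020692307965841
both ledge 354 c [583.2 229.2] size [60.8 96.3] ang 77.7
both rack 1001 c [ 463.  -354.8] size [134.5  54.4] ang 6.7
both pinhead 171 c [ 424.5 -360. ] size [23.1 24. ] ang 38.6
both pinhead 170 c [ 504.3 -350.5] size [26.1 23.3] ang 68.4
at [ 0.196  -0.4865  0.2304] yaw 21.9; shift mm [ 490.4 -617.9   81.6] norm [ 2.452 -3.09   0.408]; turn 29.9 deg, norm 0.1663 tilt [-0.0005  0.0018]
```

```bash
python3 -m jog '[[[0,0,0],[0,0,0.035],0],[[0,0,0],[0,0,0.035],0],[[0,0,0],[0,0,0.035],0],[[0,0,0],[0,0,0.035],0],[[0,0,0],[0,0,0.035],0]]'
python3 -m jog '[[[0.02,-0.19,0],[0,0,0],0],[[0.02,-0.19,0],[0,0,0],0],[[0.02,-0.19,0],[0,0,0],0],[[0.02,-0.19,0],[0,0,0],0],[[0.02,-0.19,0],[0,0,0],0],[[0.02,-0.19,0],[0,0,0],0],[[0.02,-0.19,0],[0,0,0],0],[[0.02,-0.19,0],[0,0,0],0],[[0.02,-0.19,0],[0,0,0],0],[[0.02,-0.19,0],[0,0,0],0]]'
python3 -m jog '[[[0.02,-0.19,0],[0,0,0],0],[[0.02,-0.19,0],[0,0,0],0],[[0.02,-0.19,0],[0,0,0],0],[[0.02,-0.19,0],[0,0,0],0],[[0.02,-0.19,0],[0,0,0],0],[[0.02,-0.19,0],[0,0,0],0],[[0.02,-0.19,0],[0,0,0],0],[[0.02,-0.19,0],[0,0,0],0],[[0.02,-0.19,0],[0,0,0],0],[[0,0,0],[0,0,0],0],[[0,0,0],[0,0,0],0]]' 
python3 -c "
from h import *
plan(.41,.263,.058,-9.7)"
```

```text
time: 0.57
position: [0.196, -0.4868, 0.2308]
eef_rot: [0.996, -0.086, -0.0, -0.0]
force: [0.5, -0.6, 0.2]
gripper_width: 0.0259
gripper_force: 0.0
time: 1.4
position: [0.2985, -0.1172, 0.2311]
eef_rot: [0.996, -0.084, 0.0, 0.0]
force: [1.2, -0.8, -0.4]
gripper_width: -0.0002
gripper_force: 0.0
at [ 0.2985 -0.1172  0.2311] yaw -9.6; shift mm [  46.2 -393.5  173.1] norm [ 0.231 -1.968  0.866]; turn 0.1 deg, norm 0.0004 tilt [ 0.0005 -0.0002]$: bad value
```

```bash
python3 -m jog '[[[0.025,-0.19,0],[0,0,0],0],[[0.025,-0.19,0],[0,0,0],0],[[0.025,-0.19,0],[0,0,0],0],[[0.025,-0.19,0],[0,0,0],0],[[0.025,-0.19,0],[0,0,0],0],[[0.025,-0.19,0],[0,0,0],0],[[0.025,-0.19,0],[0,0,0],0],[[0.025,-0.19,0],[0,0,0],0],[[0.025,-0.19,0],[0,0,0],0],[[0,-0.16,0],[0,0,0],0]]'
python3 -m jog '[[[0,0,0],[0,0,0],0],[[0,0,0],[0,0,0],0]]' 
python3 -c "
from h import *
plan(.41,.263,.058,-9.7)
c=cap('wrist','w1.png')"
```

```text
time: 2.23
position: [0.3791, 0.099, 0.2443]
eef_rot: [0.998, -0.009, -0.0, -0.062]
force: [0.2, -0.0, -0.2]
gripper_width: -0.0002
gripper_force: 0.0
time: 2.4
position: [0.3781, 0.0984, 0.2445]
eef_rot: [0.998, -0.009, -0.0, -0.061]
force: [0.2, -0.2, -0.2]
gripper_width: 0.0003
gripper_force: 0.0
at [0.3781 0.0984 0.2445] yaw -1.0; shift mm [  29.2 -141.2  205.2] norm [ 0.146 -0.706  1.026]; turn 8.7 deg, norm 0.0482 tilt [0.0009 0.1223]
```

View pics/w1.png

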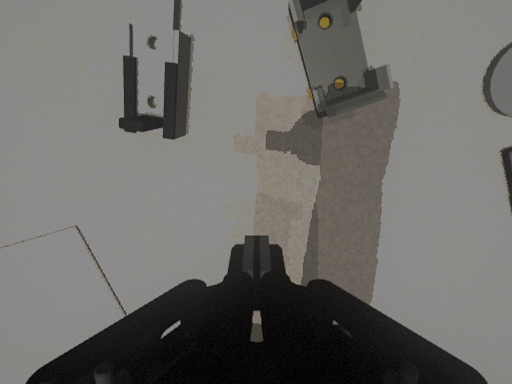

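The wrist view shows the dock (about (155,90)) and base (335,50), but joint 6 hit its limit and the tool tilted. I turn the tool half round.

```bash
python3 -m jog '[[[0,0,0],[0,0,-0.038],0],[[0,0,0],[0,0,-0.038],0],[[0,0,0],[0,0,-0.038],0],[[0,0,0],[0,0,-0.038],0],[[0,0,0],[0,0,-0.038],0],[[0,0,0],[0,0,-0.038],0],[[0,0,0],[0,0,-0.038],0],[[0,0,0],[0,0,-0.038],0],[[0,0,0],[0,0,-0.038],0],[[0,0,0],[0,0,-0.038],0]]'>/dev/null
python3 -m jog '[[[0,0,0],[0,0,-0.038],0],[[0,0,0],[0,0,-0.038],0],[[0,0,0],[0,0,-0.038],0],[[0,0,0],[0,0,-0.038],0],[[0,0,0],[0,0,-0.038],0],[[0,0,0],[0,0,-0.038],0],[[0,0,0],[0,0,-0.038],0],[[0,0,0],[0,0,-0.038],0],[[0,0,0],[0,0,-0.038],0],[[0,0,0],[0,0,-0.038],0]]'>/dev/null
python3 -m jog '[[[0,0,0],[0,0,-0.038],0],[[0,0,0],[0,0,-0.038],0],[[0,0,0],[0,0,-0.038],0],[[0,0,0],[0,0,-0.038],0],[[0,0,0],[0,0,-0.038],0],[[0,0,0],[0,0,0],0]]'
cat >> h.py <<'E'
def rv(yaw):
    o=env.get_obs(); M=R.from_quat(o['eef_rot']); a=np.radians(yaw)
    T=R.from_matrix([[np.cos(a),np.sin(a),0],[np.sin(a),-np.cos(a),0],[0,0,-1]])
    print('rotvec norm',np.round((M.inv()*T).as_rotvec()/np.pi,4),'q',np.round(o['qpos'],2),'F',np.round(o['force'],1),'t',o['time'])
E
python3 -c "
from h import *
rv(170.3);plan(.41,.263,.12,170.3)"
```

```text
time: 4.62
position: [0.3777, 0.0979, 0.2441]
eef_rot: [0.087, 0.994, 0.061, -0.005]
force: [0.2, 0.2, -0.8]
gripper_width: -0.0
gripper_force: 0.0
rotvec norm [ 0.0385 -0.0064 -0.0016] q [-0.02 -0.32 -0.21  1.68  0.12  0.15] F [ 0.2  0.2 -0.8] t 4.6167
at [0.3777 0.0979 0.2441] yaw 170.1; shift mm [ -5.9 152.  143.4] norm [-0.029  0.76   0.717]; turn -0.2 deg, norm -0.0012 tilt [0.001  0.1223]
```

```bash
python3 -m jog '[[[0,0,0],[0.0385,-0.0064,-0.002],0],[[0,0.17,0],[0,0,0],0],[[0,0.17,0],[0,0,0],0],[[0,0.17,0],[0,0,0],0],[[0,0.17,0],[0,0,0],0],[[-0.018,0.16,0],[0,0,0],0],[[0,0,0.15],[0,0,0],0],[[0,0,0.15],[0,0,0],0],[[0,0,0.1],[0,0,0],0],[[0,0,0],[0,0,0],0]]'
python3 -c "
from h import *
rv(170.3);plan(.41,.263,.058,170.3)
c=cap('wrist');np.savez('w2.npz',**c)
w=cloud(c).reshape(-1,3); q=w[(w[:,2]>.055)&(w[:,2]<.1)&(w[:,1]>.2)&(w[:,1]<.3)&(w[:,0]>.4)&(w[:,0]<.5)]
print(len(q),q.mean(0),q.min(0),q.max(0))
"
```

```text
time: 5.45
position: [0.4064, 0.2619, 0.1585]
eef_rot: [0.086, 0.996, -0.003, -0.005]
force: [0.3, -0.6, -0.7]
gripper_width: -0.0002
gripper_force: 0.0
rotvec norm [-0.0019 -0.0028 -0.0008] q [ 0.43 -0.05 -0.15  1.49  0.    0.61] F [ 0.3 -0.6 -0.7] t 5.45
at [0.4064 0.2619 0.1585] yaw 170.2; shift mm [ -4.2   2.3 100.5] norm [-0.021  0.012  0.502]; turn -0.1 deg, norm -0.0008 tilt [-0.0095 -0.0043]
686 [0.4322 0.2624 0.0761] [0.428  0.2456 0.0551] [0.4438 0.2761 0.0876]
```

```bash
python3 -m jog '[[[-0.005,0.015,0.12],[-0.0019,-0.0028,0],0],[[0,0,0.12],[0,0,0],0],[[0,0,0.12],[0,0,0],0],[[0,0,0.12],[0,0,0],0],[[0,0,0.02],[0,0,0],0],[[0,0,0],[0,0,0],0],[[0,0,0],[0,0,0],0]]'
python3 -m jog '[[[-0.05,0,0],[0,0,0],0],[[-0.05,0,0],[0,0,0],0],[[-0.05,0,0],[0,0,0],0],[[-0.05,0,0],[0,0,0],0],[[-0.05,0,0],[0,0,0],0],[[-0.05,0,0],[0,0,0],0],[[-0.05,0,0],[0,0,0],0]]'
python3 -c "
from h import *
rv(170.3);plan(.41,.263,.058,170.3)"
```

```text
time: 6.08
position: [0.4133, 0.267, 0.0664]
eef_rot: [0.085, 0.996, 0.004, 0.006]
force: [0.6, -0.6, -0.3]
gripper_width: 0.0001
gripper_force: 0.0
time: 6.67
position: [0.482, 0.2549, 0.0649]
eef_rot: [0.084, 0.996, 0.003, 0.004]
force: [-2.4, 2.0, 2.2]
gripper_width: 0.0003
gripper_force: 1.6
rotvec norm [0.0022 0.0027 0.0001] q [ 0.36  0.12 -0.16  1.28  0.    0.53] F [-2.4  2.   2.2] t 6.6667
at [0.482  0.2549 0.0649] yaw 170.3; shift mm [72.4 -4.2  6.3] norm [ 0.362 -0.021  0.031]; turn 0.0 deg, norm 0.0001 tilt [0.0094 0.0055]
```

```bash
for i in 1; do python3 -m jog '[[[-0.03,0,0],[0,0,0],0],[[-0.03,0,0],[0,0,0],0],[[0,0,0],[0,0,0],0]]'; python3 -m jog '[[[-0.02,0,0],[0,0,0],0],[[0,0,0],[0,0,0],0]]';done
python3 -c "
from h import *
plan(.41,.263,.058,170.3)
c=cap('scene','s2.png'); cv2.imwrite('pics/s2.png',cv2.resize(c['pixels'][130:220,320:400,::-1],(480,540),interpolation=2))"
```

```text
time: 6.92
position: [0.4938, 0.2527, 0.0647]
eef_rot: [0.085, 0.996, 0.003, 0.005]
force: [-1.1, 0.5, -0.0]
gripper_width: 0.0001
gripper_force: 0.8
time: 7.08
position: [0.4942, 0.2525, 0.0646]
eef_rot: [0.084, 0.996, 0.003, 0.002]
force: [-7.3, 3.3, 5.5]
gripper_width: 0.0003
gripper_force: 4.0
at [0.4942 0.2525 0.0646] yaw 170.4; shift mm [84.8 -3.7  6.4] norm [ 0.424 -0.019  0.032]; turn 0.1 deg, norm 0.0004 tilt [0.0039 0.0054]
```

View pics/s2.png

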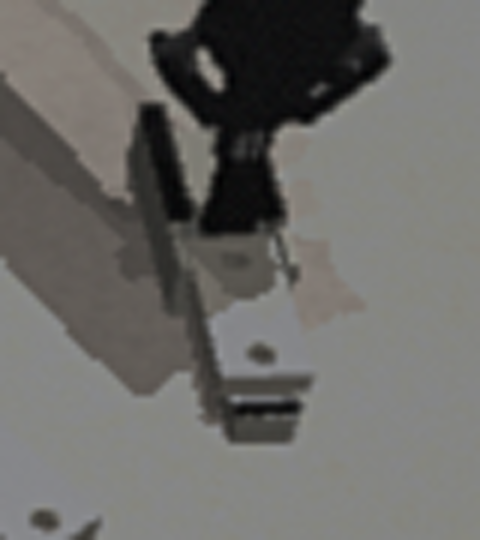

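Two things show here: the plate lies out on the ledge, its outer hole at crop (262,353), and the force rises at the stop. I back off and look at the plate from above.

```bash
python3 -m jog '[[[0.06,0,0],[0,0,0],0],[[0.06,0,0],[0,0,0],0],[[0,0,-0.15],[0,0,0],85],[[0,0,-0.2],[0,0,0],85],[[0,0,-0.2],[0,0,0],85],[[0,0,-0.15],[0,0,0],85],[[-0.12,0,0],[0,0,0],85],[[-0.15,0,0],[0,0,0],85],[[-0.15,0,0],[0,0,0],85],[[-0.1,0,0],[0,0,0],85]]'
python3 -m jog '[[[0,0,0],[0,0,0],85],[[0,0,0],[0,0,0],85],[[0,0,0],[0,0,0],85]]'
python3 -c "
from h import *
rv(170.3);plan(.565,.2366,.1,170.3)
c=cap('wrist','w3.png');np.savez('w3.npz',**c)
w=cloud(c); q=w.reshape(-1,3); q=q[(np.abs(q[:,2]-.036)<.004)&(q[:,1]>.17)&(q[:,1]<.3)&(q[:,0]>.5)&(q[:,0]<.66)]
print(len(q),np.median(q[:,2]),cv2.minAreaRect((q[:,:2]*1000).astype(np.float32)))
print(np.unravel_index(0,(1,1)))
"
```

```text
time: 7.97
position: [0.5774, 0.2367, 0.2057]
eef_rot: [0.085, 0.996, 0.002, 0.007]
force: [0.2, -0.7, -0.5]
gripper_width: 0.085
gripper_force: 0.0
time: 8.22
position: [0.5741, 0.2377, 0.2053]
eef_rot: [0.084, 0.996, 0.002, 0.005]
force: [-0.1, 0.5, 1.1]
gripper_width: 0.0851
gripper_force: 0.0
rotvec norm [0.0017 0.0027 0.0001] q [0.28 0.29 0.32 1.59 0.   0.45] F [-0.1  0.5  1.1] t 8.2167
at [0.5741 0.2377 0.2053] yaw 170.3; shift mm [  9.7  -3.1 105.2] norm [ 0.048 -0.016  0.526]; turn 0.0 deg, norm 0.0001 tilt [0.0094 0.0037]
3676 0.03610843817807534 ((559.3578491210938, 240.87896728515625), (65.77424621582031, 114.17005920410156), 82.19384002685547)
(np.int64(0), np.int64(0))
```

View pics/w3.png

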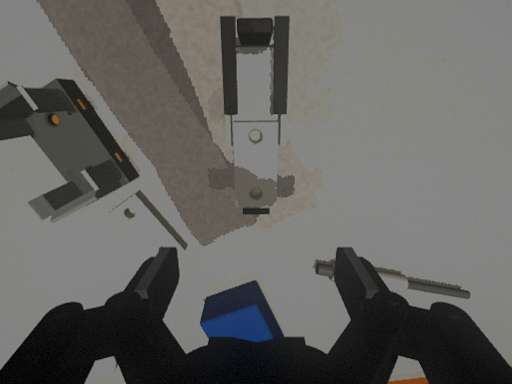

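The wrist view shows the plate's holes at about (255,135) and (256,192). I cast those onto the plate's top plane.

```bash
cat >> h.py <<'E'
def holes(c,box,h,dark=True):
    """local-contrast blob centres in box, cast on plane h"""
    a,b,d,e=box; g=cv2.cvtColor(c['pixels'],cv2.COLOR_RGB2GRAY).astype(np.float32)
    g=cv2.resize(g[b:e,a:d],None,fx=4,fy=4,interpolation=cv2.INTER_CUBIC)
    m=(np.abs(g-cv2.medianBlur(np.clip(g,0,255).astype(np.uint8),91))>12).astype(np.uint8)
    m=cv2.morphologyEx(m,cv2.MORPH_CLOSE,np.ones((9,9)))
    out=[]
    for k in cv2.findContours(m,cv2.RETR_EXTERNAL,cv2.CHAIN_APPROX_NONE)[0]:
        (x,y),(ww,hh),_=cv2.minAreaRect(k)
        if min(ww,hh)>14: 
            uv=np.array([x/4-.375+a,y/4-.375+b]); out.append(uv); print('blob',uv,'size px',np.round((ww/4,hh/4),1),'world',ray(c,uv,h)[0])
    return out
E
python3 - <<'E'
from h import *
c=dict(np.load('w3.npz'))
holes(c,(243,124,268,147),.036);holes(c,(243,181,269,203),.036)
p=ray(c,[[255.5,135],[256,192.5]],.036);print(p,p.mean(0),np.linalg.norm(p[0]-p[1]),np.degrees(np.arctan2(*(p[0]-p[1])[1::-1])))
w=cloud(c)
# row profile along plate column and col profile
print(np.round(w[110:220:4,255,2],3)); print(np.round(w[165,225:290:2,2],3)); print([ (w[165,u,:2]).round(4) for u in (233,235,237,275,277,279)])
g=c['pixels'].mean(2); print(g[165,228:286].astype(int)); print(g[195:216,250].astype(int))
E
```

```text
blob [255.2957 135.8384] size px [15.1 14.4] world [0.5328 0.2446 0.036 ]
blob [255.2139 194.1866] size px [13.1 10.4] world [0.6008 0.2329 0.036 ]
[[0.5319 0.245  0.036 ]
 [0.5989 0.2342 0.036 ]] [0.5654 0.2396 0.036 ] 0.06786376037923858 170.82162876750118
[ 0.019  0.02   0.021  0.035  0.036  0.021  0.019  0.019  0.035  0.037
  0.036  0.035  0.036  0.037  0.036  0.036  0.036  0.035  0.036  0.036
  0.02   0.02   0.032  0.036  0.02   0.025 -0.001  0.001]
[-0.001  0.     0.    -0.    -0.     0.035  0.036  0.035  0.035  0.036
  0.035  0.036  0.038  0.036  0.036  0.037  0.036  0.038  0.036  0.037
  0.036  0.036  0.036  0.037  0.036  0.036  0.035  0.    -0.002 -0.002
 -0.     0.     0.   ]
[array([0.5694, 0.2093]), array([0.5619, 0.2158]), array([0.5619, 0.2182]), array([0.5693, 0.2614]), array([0.57  , 0.2638]), array([0.5793, 0.2677])]
[ 78  80  79  81  79  84 114 134 136 129 113 132 132 134 133 131 130 133
 131 132 132 133 133 132 132 132 130 132 134 132 132 132 133 133 130 133
 131 131 132 134 132 131 132 133 131 134 133 133 132 126 124 126 126 126
 127 128 128 127]
[72 73 80 88 91 91 91 88 89 90 93 89 72 48 32 34 39 38 33 75 95]
```

```bash
python3 -c "
from h import *
plan(.566,.239,.06,170.3);rv(170.3)"
python3 -m jog '[[[0.04,0.0,0.1],[0.0017,0.0027,0],85],[[0,0,0.15],[0,0,0],85],[[0,0,0.15],[0,0,0],85],[[0,0,0.15],[0,0,0],85],[[0,0,0.15],[0,0,0],85],[[0,0,0],[0,0,0],85],[[0,0,0],[0,0,0],85]]'
python3 -c "
from h import *
plan(.566,.239,.018,170.3);rv(170.3)"
```

```text
at [0.5737 0.2379 0.2057] yaw 170.3; shift mm [  9.1  -1.1 145.6] norm [ 0.045 -0.005  0.728]; turn 0.0 deg, norm 0.0002 tilt [0.0096 0.0041]
rotvec norm [0.0018 0.0028 0.0002] q [0.28 0.29 0.32 1.59 0.   0.45] F [ 0.2 -0.2 -0. ] t 8.2667
time: 8.85
position: [0.5638, 0.2393, 0.0638]
eef_rot: [0.084, 0.996, -0.001, -0.002]
force: [-0.0, -0.3, 0.8]
gripper_width: 0.0849
gripper_force: 0.0
at [0.5638 0.2393 0.0638] yaw 170.4; shift mm [-2.4  0.2 45.8] norm [-0.012  0.001  0.229]; turn 0.1 deg, norm 0.0004 tilt [-0.0045 -0.0008]
rotvec norm [-0.0005 -0.0014  0.0004] q [0.29 0.31 0.06 1.33 0.   0.46] F [-0.  -0.3  0.8] t 8.85
```

```bash
python3 -m jog '[[[-0.012,0,0.08],[0,-0.0014,0],85],[[0,0,0.08],[0,0,0],85],[[0,0,0.07],[0,0,0],85],[[0,0,0],[0,0,0],85],[[0,0,0],[0,0,0],85],[[0,0,0],[0,0,0],45],[[0,0,0],[0,0,0],40],[[0,0,0],[0,0,0],40],[[0,0,0],[0,0,0],40],[[0,0,0],[0,0,0],40]]'
python3 -m jog '[[[0,0,0],[0,0,0],40],[[0,0,-0.02],[0,0,0],40],[[0,0,-0.08],[0,0,0],40],[[0,0,-0.15],[0,0,0],40],[[0,0,-0.2],[0,0,0],40],[[0,0,-0.2],[0,0,0],40],[[0,0,-0.2],[0,0,0],40],[[0,0,0],[0,0,0],40],[[0,0,0],[0,0,0],40],[[0,0,0],[0,0,0],40]]'
python3 -c "
from h import *
plan(.51,.034,.18,18.2);rv(170.3)
c=cap('wrist','w4.png');np.savez('w4.npz',**c)"
```

```text
time: 9.68
position: [0.5709, 0.2397, 0.0221]
eef_rot: [0.084, 0.996, 0.001, 0.004]
force: [-0.6, -0.3, 7.2]
gripper_width: 0.0483
gripper_force: 65.0
time: 10.52
position: [0.5681, 0.2392, 0.1892]
eef_rot: [0.084, 0.996, 0.0, 0.002]
force: [0.0, 0.7, -2.3]
gripper_width: 0.0485
gripper_force: 64.3
at [0.5681 0.2392 0.1892] yaw 170.3; shift mm [  22.9 -212.     8.9] norm [ 0.114 -1.06   0.045]; turn -27.9 deg, norm -0.1549 tilt [0.0042 0.0001]
rotvec norm [0.0003 0.0013 0.0001] q [ 0.29  0.28  0.28  1.56 -0.    0.46] F [ 0.   0.7 -2.3] t 10.5167
```

View pics/w4.png

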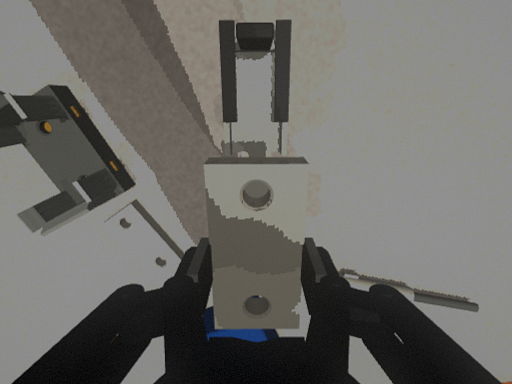

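The plate is held square, its holes at (257,195) and (257,305). Next I turn to the base's yaw and look at the base's holes from a hover that leaves them in view.

```bash
python3 -m jog '[[[0,0,0],[0,0,-0.039],40],[[0,0,0],[0,0,-0.039],40],[[0,0,0],[0,0,-0.039],40],[[0,0,0],[0,0,-0.039],40],[[0.03,-0.15,0],[0,0,0],40],[[0.03,-0.18,0],[0,0,0],40],[[0.03,-0.18,0],[0,0,0],40],[[0.03,-0.18,0],[0,0,0],40],[[0.03,-0.15,0],[0,0,0],40],[[0.03,-0.05,0],[0,0,0],40]]'
python3 -m jog '[[[0,0,0],[0,0,0],40],[[0,0,0],[0,0,0],40],[[0,0,0],[0,0,0],40]]'
python3 -c "
from h import *
plan(.51,.034,.18,198.5);rv(198.5)
c=cap('wrist','w5.png');np.savez('w5.npz',**c)"
```

```text
time: 11.4
position: [0.5895, 0.0546, 0.1861]
eef_rot: [-0.158, 0.987, -0.001, -0.0]
force: [-0.3, -0.5, -1.6]
gripper_width: 0.0483
gripper_force: 64.3
time: 11.65
position: [0.5895, 0.06, 0.1882]
eef_rot: [-0.16, 0.987, 0.0, 0.001]
force: [-0.4, -0.1, -1.3]
gripper_width: 0.0485
gripper_force: 64.3
at [0.5895 0.06   0.1882] yaw -161.5; shift mm [83.7  0.5  8. ] norm [0.418 0.002 0.04 ]; turn -0.0 deg, norm -0.0002 tilt [0.0022 0.0012]
rotvec norm [ 0.0001  0.0008 -0.0002] q [-0.01  0.22  0.2   1.55  0.   -0.33] F [-0.4 -0.1 -1.3] t 11.65
```

View pics/w5.png

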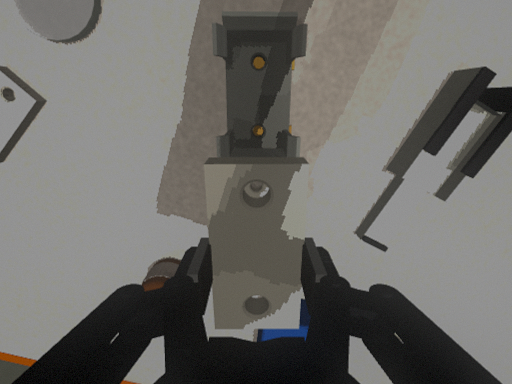

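The plungers show at (259,62) and (258,130), and the held plate's holes at (257,190) and (257,305). I measure both.

```bash
cat >> h.py <<'E'
def brass(c,h=.022,box=(0,0,512,384),amin=25):
    hsv=cv2.cvtColor(c['pixels'],cv2.COLOR_RGB2HSV); m=((hsv[:,:,0]>12)&(hsv[:,:,0]<32)&(hsv[:,:,1]>130)&(hsv[:,:,2]>40)).astype(np.uint8)
    a,b,d,e=box; k=np.zeros_like(m);k[b:e,a:d]=m[b:e,a:d]
    n,l,s,ce=cv2.connectedComponentsWithStats(k); w=cloud(c); out=[]
    for i in range(1,n):
        if s[i,4]>amin:
            p=ray(c,ce[i],h)[0]; out.append(p); print('brass',ce[i].round(1),s[i],'world',p,'depth z',np.nanmedian(w[l==i][:,2]).round(4))
    return out
def held(c,top):
    """in-hand plate: top face points -> centre in tool frame; top=world z guess"""
    o=env.get_obs(); M=R.from_quat(o['eef_rot']).as_matrix()
    w=(cloud(c)-o['position'])@M; return w
E
python3 - <<'E'
from h import *
c=dict(np.load('w5.npz')); b=brass(c)
w=cloud(c); print('block top z',np.nanmedian(w[90:110,240:275,2]),'wall',np.nanmedian(w[17:20,230:280,2]))
print('plate top z', np.nanmedian(w[215:280,225:290,2]), w[175,215:300:20,2],w[322,225:290:15,2])
zt=np.nanmedian(w[215:280,225:290,2])
from h import held
W=held(c,0)
m=(np.abs(w[:,:,2]-zt)<.006)&(np.arange(384)[:,None]>155)&(np.abs(W[:,:,1])<.024)
q=W[m]; print('tool frame plate: x ext',np.percentile(q[:,0],[.5,99.5]),'y',np.percentile(q[:,1],[.5,99.5]),'z',np.median(q[:,2]))
h1=holes(c,(240,176,274,206),zt);h2=holes(c,(240,291,274,318),zt)
o=env.get_obs(); M=R.from_quat(o['eef_rot']).as_matrix()
for hh in (h1,h2):
  for p in hh: print('tool',(ray(c,p,zt)[0]-o['position'])@M)
ed=ray(c,[[205,163.5],[307,163.5],[214,328],[300,328]],zt); print((ed-o['position'])@M)
E
```

```text
brass [258.3  62.3] [253  57  12  12 110] world [0.4777 0.0247 0.022 ] depth z 0.0218
brass [257.7 130.3] [253 126  11   9  75] world [0.5422 0.0458 0.022 ] depth z 0.022
brass [ 16.3 359.2] [  0 353  36  13 222] world [ 0.975  -0.1894  0.022 ] depth z -0.0002
block top z 0.030003125207325326 wall 0.08986909806399854
plate top z 0.20225992505206314 [0.2024 0.2024 0.2024 0.2023 0.2022] [0.2011 0.2017 0.2013 0.2028 0.2024]
tool frame plate: x ext [-0.0453  0.0544] y [-0.0238  0.0239] z -0.013614657675591973
blob [256.4764 191.1694] size px [28.4 24. ] world [0.5516 0.0474 0.2023]
blob [267.75 315.  ] size px [ 4.8 11.2] world [0.6216 0.0778 0.2023]
blob [256.2663 304.3486] size px [22.7 22.3] world [0.6165 0.069  0.2023]
tool [ 0.0402 -0.0002 -0.0138]
tool [-0.0358  0.0064 -0.0135]
tool [-0.0282 -0.0003 -0.0135]
[[ 0.0541 -0.0246 -0.0138]
 [ 0.0541  0.0238 -0.0138]
 [-0.0454 -0.0253 -0.0135]
 [-0.0454  0.0256 -0.0135]]
```

```bash
python3 -m jog '[[[0.1,0,0],[0,0,0],40],[[0.15,0,0],[0,0,0],40],[[0.1,0,0],[0,0,0],40],[[0.042,0.007,0],[0,0,0],40],[[0,0,0.08],[0,0,0],40],[[0,0,0.12],[0,0,0],40],[[0,0,0.12],[0,0,0],40],[[0,0,0],[0,0,0],40],[[0,0,0],[0,0,0],40],[[0,0,0],[0,0,0],40]]'
python3 -c "
from h import *
plan(.5147,.0366,.036,198.4);rv(198.4)
c=cap('wrist','w6.png')"
```

```text
time: 12.53
position: [0.5166, 0.0362, 0.1264]
eef_rot: [-0.161, 0.987, -0.0, 0.003]
force: [0.2, -0.2, -1.3]
gripper_width: 0.0483
gripper_force: 64.2
at [0.5166 0.0362 0.1264] yaw -161.5; shift mm [ 2.2  1.1 90.4] norm [0.011 0.006 0.452]; turn 0.1 deg, norm 0.0004 tilt [0.0063 0.0003]
rotvec norm [-0.0005  0.0019  0.0004] q [-0.06  0.02 -0.13  1.41  0.   -0.38] F [ 0.2 -0.2 -1.3] t 12.5333
```

View pics/w6.png

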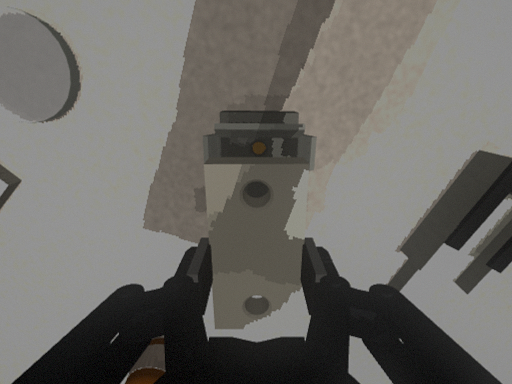

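Guides and plate nearly line up, with the plunger at (259,148). I check the offset with this view before lowering.

```bash
python3 -m jog '[[[0.011,0.006,0.0],[-0.0005,0.0019,0],40],[[0,0,0],[0,0,0],40],[[0,0,0],[0,0,0],40]]'
python3 -c "
from h import *
plan(.5147,.0366,.036,198.4)
c=cap('wrist'); o=env.get_obs(); M=R.from_quat(o['eef_rot']).as_matrix()
b=brass(c,box=(240,130,280,165),amin=10)
for p in b: print('plunger in tool',(p-o['position'])@M)
w=cloud(c); W=(w-o['position'])@M
zt=np.nanmedian(w[215:280,225:290,2]);print('top',zt)
for h in holes(c,(240,176,274,208),zt): print('hole tool',(ray(c,h,zt)[0]-o['position'])@M)
# guide tops
m=(w[:,:,2]>.06)&(w[:,:,2]<.1)&(np.abs(W[:,:,1])<.06)&(np.abs(W[:,:,0])<.09); q=W[m]; print('guides tool',len(q),np.percentile(q,[.5,99.5],axis=0))
"
```

```text
time: 12.83
position: [0.5142, 0.036, 0.1266]
eef_rot: [-0.16, 0.987, -0.0, 0.0]
force: [0.3, 0.0, 0.2]
gripper_width: 0.0483
gripper_force: 64.2
at [0.5142 0.036  0.1266] yaw -161.6; shift mm [-0.6  0.4 90.6] norm [-0.003  0.002  0.453]; turn 0.0 deg, norm 0.0001 tilt [ 0.0008 -0.0002]
brass [257.7 150.7] [252 145  13  12 106] world [0.4776 0.0249 0.022 ] depth z 0.022
plunger in tool [0.0381 0.0011 0.1043]
top 0.14069149779872173
blob [256.5508 190.6643] size px [27.7 21.5] world [0.4761 0.0234 0.1407]
hole tool [ 0.04    0.0001 -0.0144]
guides tool 2096 [[ 0.0372 -0.035   0.0332]
 [ 0.0657  0.0372  0.0648]]
```

```bash
python3 -m jog '[[[-0.006,0.006,0.05],[0,0,0],40],[[0,0,0.05],[0,0,0],40],[[0,0,0.05],[0,0,0],40],[[0,0,0.05],[0,0,0],40],[[0,0,0.03],[0,0,0],40],[[0,0,0],[0,0,0],40]]'
python3 -m jog '[[[0,0,0.04],[0,0,0],40],[[0,0,0.04],[0,0,0],40],[[0,0,0.03],[0,0,0],40],[[0,0,0],[0,0,0],40]]'
python3 -c "
from h import *
plan(.5147,.0366,.036,198.4);rv(198.4)"
```

```text
time: 13.38
position: [0.5124, 0.0373, 0.0765]
eef_rot: [-0.16, 0.987, 0.0, -0.003]
force: [0.1, -1.6, -1.3]
gripper_width: 0.0478
gripper_force: 64.2
time: 13.72
position: [0.5131, 0.0375, 0.0555]
eef_rot: [-0.16, 0.987, 0.0, -0.002]
force: [-0.1, -0.7, -0.7]
gripper_width: 0.0478
gripper_force: 64.2
at [0.5131 0.0375 0.0555] yaw -161.6; shift mm [-1.3 -1.4 19.5] norm [-0.006 -0.007  0.097]; turn 0.0 deg, norm 0.0000 tilt [-0.0036 -0.0001]
rotvec norm [ 0.0003 -0.0011  0.    ] q [-0.06  0.06 -0.24  1.27 -0.   -0.38] F [-0.1 -0.7 -0.7] t 13.7167
```

```bash
python3 -m jog '[[[-0.004,0,0.04],[0,-0.001,0],40],[[0,0,0.04],[0,0,0],40],[[0,0,0.02],[0,0,0],40],[[0,0,0],[0,0,0],40],[[0,0,0],[0,0,0],40]]'
python3 -c "
from h import *
plan(.5147,.0366,.036,198.4);rv(198.4)"
```

```text
time: 14.13
position: [0.5143, 0.0379, 0.0365]
eef_rot: [-0.16, 0.987, 0.001, 0.0]
force: [-0.7, 0.3, -1.8]
gripper_width: 0.0484
gripper_force: 64.2
at [0.5143 0.0379 0.0365] yaw -161.6; shift mm [ 0.  -1.3  0.5] norm [ 0.    -0.007  0.003]; turn 0.0 deg, norm 0.0000 tilt [0.0004 0.0012]
rotvec norm [0.0003 0.0002 0.    ] q [-0.06  0.07 -0.27  1.23  0.   -0.38] F [-0.7  0.3 -1.8] t 14.1333
```

```bash
python3 -m jog '[[[0,0,0],[0,0,0],60],[[0,0,0],[0,0,0],70],[[0,0,0],[0,0,0],75],[[0,0,-0.04],[0,0,0],75],[[0,0,-0.1],[0,0,0],80],[[0,0,-0.2],[0,0,0],85],[[0,0,-0.2],[0,0,0],85],[[0,0,-0.2],[0,0,0],85],[[0,0,-0.08],[0,0,0],85],[[0,0,0],[0,0,-0.024],85]]'
python3 -m jog '[[[0,0,0],[0,0,-0.024],85],[[-0.1,-0.02,0],[0,0,0],85],[[-0.15,-0.03,0],[0,0,0],85],[[-0.15,-0.03,0],[0,0,0],85],[[-0.15,-0.01,0],[0,0,0],85],[[-0.05,0,0],[0,0,0],85],[[0,0,0],[0,0,0],85],[[0,0,0],[0,0,0],85],[[0,0,0],[0,0,0],85]]'
cat >> h.py <<'E'
def findplate(c,top,xr,yr,tol=.005):
    """plate rect and hole midpoint from a wrist/scene view: bright top-face pixels by height; holes = enclosed gaps"""
    w=cloud(c); m=((np.abs(w[:,:,2]-top)<tol)&(w[:,:,0]>xr[0])&(w[:,:,0]<xr[1])&(w[:,:,1]>yr[0])&(w[:,:,1]<yr[1])).astype(np.uint8)
    n,l,s,ce=cv2.connectedComponentsWithStats(m)
    if n<2: print('none');return
    i=1+np.argmax(s[1:,4]); k=(l==i).astype(np.uint8)
    cs,hi=cv2.findContours(k,cv2.RETR_CCOMP,cv2.CHAIN_APPROX_NONE)
    H=[]
    for cc,h in zip(cs,hi[0]):
        if h[3]>=0 and cv2.contourArea(cc)>15:
            p=cv2.minAreaRect(cc)[0]; H.append(ray(c,p,top)[0]); print('hole px',np.round(p,1),'area',cv2.contourArea(cc),'->',H[-1])
        elif h[3]<0 and len(cc)>60:
            g=ray(c,cc[:,0],top)[:,:2]*1000; r=cv2.minAreaRect(g.astype(np.float32)); print('rect',np.round(r[0],1),np.round(r[1],1),round(r[2],1))
    print('median top z',np.nanmedian(w[k>0][:,2]))
    if len(H)==2:
        d=H[1]-H[0]; print('mid',(H[0]+H[1])/2,'span',np.linalg.norm(d),'yaw',np.degrees(np.arctan2(d[1],d[0]))%180)
E
python3 -c "
from h import *
plan(.63,.077,.1,207);rv(207)
c=cap('wrist','w7.png');np.savez('w7.npz',**c)
findplate(c,.016,(.54,.72),(0,.16))
"
```

```text
time: 14.97
position: [0.5183, 0.0375, 0.2095]
eef_rot: [-0.198, 0.98, -0.001, 0.008]
force: [0.5, -0.2, -0.3]
gripper_width: 0.0849
gripper_force: 0.0
time: 15.72
position: [0.6292, 0.076, 0.2023]
eef_rot: [-0.234, 0.972, 0.0, 0.001]
force: [0.3, -0.4, -0.4]
gripper_width: 0.0849
gripper_force: 0.0
at [0.6292 0.076  0.2023] yaw -153.0; shift mm [ -1.    0.6 102.3] norm [-0.005  0.003  0.512]; turn 0.0 deg, norm 0.0003 tilt [0.002  0.0006]
rotvec norm [-0.0001  0.0007  0.0003] q [ 0.01  0.33  0.37  1.6   0.   -0.46] F [ 0.3 -0.4 -0.4] t 15.7167
rect [635.8  78.9] [100.5  50. ] 24.8
hole px [255.  200.5] area 91.0 -> [0.666  0.0926 0.016 ]
hole px [257.3 147.8] area 112.5 -> [0.6049 0.0644 0.016 ]
median top z 0.016026680377322404
mid [0.6355 0.0785 0.016 ] span 0.06726310752227892 yaw 24.72720817982676
```

View pics/w7.png

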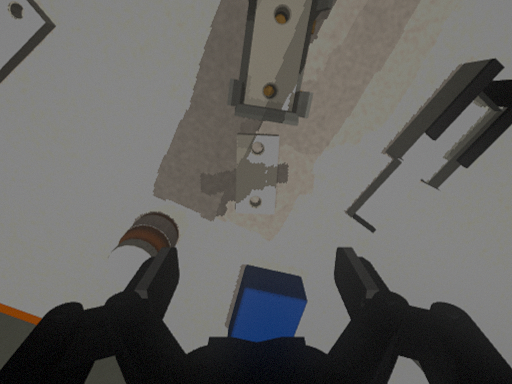

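Plate B is clear in view, holes at (257,148) and (255,200), and plate0 lies well seated in the base. Going down on plate B.

```bash
python3 -m jog '[[[-0.036,0.001,0.05],[0,0,0.0122],85],[[0,0,0.2],[0,0,0],85],[[0,0,0.2],[0,0,0],85],[[0,0,0.2],[0,0,0],85],[[0,0,0.1],[0,0,0],85],[[0,0,0],[0,0,0],85],[[0,0,0],[0,0,0],85],[[0,0,0],[0,0,0],85]]'
python3 -c "
from h import *
plan(.636,.079,.0025,204.8);rv(204.8)"
```

```text
time: 16.43
position: [0.6374, 0.0795, 0.0544]
eef_rot: [-0.215, 0.977, -0.0, 0.003]
force: [-0.0, -0.3, 0.4]
gripper_width: 0.0852
gripper_force: 0.0
at [0.6374 0.0795 0.0544] yaw -155.2; shift mm [ 1.8  0.2 51.9] norm [0.009 0.001 0.259]; turn 0.0 deg, norm 0.0002 tilt [0.0056 0.0009]
rotvec norm [-0.0005  0.0017  0.0002] q [ 0.02  0.38  0.13  1.32  0.   -0.41] F [-0.  -0.3  0.4] t 16.4333
```

```bash
python3 -m jog '[[[0.009,0,0.1],[-0.0005,0.0017,0],85],[[0,0,0.1],[0,0,0],85],[[0,0,0.06],[0,0,0],85],[[0,0,0],[0,0,0],85],[[0,0,0],[0,0,0],85],[[0,0,0],[0,0,0],45],[[0,0,0],[0,0,0],40],[[0,0,0],[0,0,0],40],[[0,0,0],[0,0,0],40],[[0,0,0],[0,0,0],40]]'
python3 -m jog '[[[0,0,0],[0,0,0],40],[[0,0,-0.02],[0,0,0],40],[[0,0,-0.08],[0,0,0],40],[[0,0,-0.15],[0,0,0],40],[[0,0,-0.2],[0,0,0],40],[[0,0,-0.2],[0,0,0],40],[[0,0,-0.2],[0,0,0],40],[[0,0,-0.05],[0,0,0.018],40],[[0,0,0],[0,0,0.0178],40],[[0,0,0],[0,0,0],40]]'
python3 -c "
from h import *
plan(.5883,.0604,.186,198.4);rv(198.4)"
```

```text
time: 17.27
position: [0.6362, 0.079, 0.0017]
eef_rot: [-0.215, 0.977, 0.0, 0.0]
force: [-0.1, -0.2, 4.9]
gripper_width: 0.0484
gripper_force: 65.2
time: 18.1
position: [0.6358, 0.079, 0.1812]
eef_rot: [-0.16, 0.987, 0.0, -0.001]
force: [-0.1, 0.3, -1.4]
gripper_width: 0.0481
gripper_force: 64.5
at [0.6358 0.079  0.1812] yaw -161.6; shift mm [51.  -2.7 -4.7] norm [ 0.255 -0.014 -0.024]; turn -0.0 deg, norm -0.0002 tilt [-0.0013  0.0001]
rotvec norm [ 0.0002 -0.0004 -0.0002] q [ 0.02  0.35  0.35  1.57  0.   -0.3 ] F [-0.1  0.3 -1.4] t 18.1
```

```bash
python3 -m jog '[[[0.1,0,0],[0,0,0],40],[[0.1,-0.014,0],[0,0,0],40],[[0.055,0,-0.02],[0,0,0],40],[[0,0,0],[0,0,0],40],[[0,0,0],[0,0,0],40],[[0,0,0],[0,0,0],40]]'
cat >> h.py <<'E'
def inhand(c):
    o=env.get_obs(); M=R.from_quat(o['eef_rot']).as_matrix(); w=cloud(c); zt=np.nanmedian(w[215:280,225:290,2])
    W=(w-o['position'])@M; q=W[(np.abs(w[:,:,2]-zt)<.005)&(np.abs(W[:,:,1])<.02)&(np.abs(W[:,:,0])<.08)]
    print('held top in tool z',(zt-o['position'][2]),'x ext',np.percentile(q[:,0],[.3,99.7]),'mid',np.percentile(q[:,0],[.3,99.7]).mean())
E
python3 -c "
from h import *
plan(.5147,.0366,.036,198.4)
c=cap('wrist');np.savez('w8.npz',**c)
inhand(c); findplate(c,.046,(.43,.58),(-.03,.1))
b=brass(c,box=(220,20,300,170),amin=10)
"
```

```text
time: 18.6
position: [0.5876, 0.0604, 0.1826]
eef_rot: [-0.16, 0.987, 0.001, -0.002]
force: [0.0, -0.7, -0.6]
gripper_width: 0.0482
gripper_force: 64.5
at [0.5876 0.0604 0.1826] yaw -161.6; shift mm [ 76.    0.2 147. ] norm [0.38  0.001 0.735]; turn 0.0 deg, norm 0.0002 tilt [-0.005   0.0003]
held top in tool z 0.01439991477506794 x ext [-0.0495  0.0499] mid 0.00024052773643691225
rect [509.1  36.7] [104.7  57.2] 18.0
hole px [258.3 136.8] area 163.5 -> [0.5422 0.0474 0.046 ]
hole px [258.  63.] area 206.0 -> [0.4786 0.0257 0.046 ]
median top z 0.045993849084764594
mid [0.5104 0.0365 0.046 ] span 0.06722126651162803 yaw 18.828700269652586
brass [257.3  64.8] [252  59  12  12 100] world [0.4777 0.0248 0.022 ] depth z 0.0219
brass [291.9  67.7] [291  64   3   8  11] world [0.4692 0.0587 0.022 ] depth z 0.0215
brass [257.5 135. ] [253 132   9   8  44] world [0.5435 0.0472 0.022 ] depth z 0.0218
```

```bash
python3 -m jog '[[[0.1,0,0],[0,0,0],40],[[0.15,0,0],[0,0,0],40],[[0.1,0,0],[0,0,0],40],[[0.052,0.0,0],[0,0,0],40],[[0,0,0.08],[0,0,0],40],[[0,0,0.12],[0,0,0],40],[[0,0,0.1],[0,0,0],40],[[0,0,0],[0,0,0],40],[[0,0,0],[0,0,0],40],[[0,0,0],[0,0,0],40]]'
python3 -c "
from h import *
plan(.5102,.0366,.052,198.4);rv(198.4)"
```

```text
time: 19.48
position: [0.5119, 0.035, 0.1248]
eef_rot: [-0.16, 0.987, 0.0, -0.001]
force: [1.0, 0.4, 0.6]
gripper_width: 0.0481
gripper_force: 64.5
at [0.5119 0.035  0.1248] yaw -161.6; shift mm [ 0.9  2.  72.8] norm [0.004 0.01  0.364]; turn 0.0 deg, norm 0.0002 tilt [-0.003 -0.   ]
rotvec norm [ 0.0003 -0.0009  0.0002] q [-0.06  0.02 -0.14  1.41 -0.   -0.38] F [1.  0.4 0.6] t 19.4833
```

```bash
python3 -m jog '[[[0.004,0.01,0.05],[0.0003,-0.0009,0],40],[[0,0,0.05],[0,0,0],40],[[0,0,0.05],[0,0,0],40],[[0,0,0.05],[0,0,0],40],[[0,0,0],[0,0,0],40],[[0,0,0],[0,0,0],40]]'
python3 -c "
from h import *
plan(.5102,.0366,.052,198.4);rv(198.4)"
```

```text
time: 19.98
position: [0.5087, 0.0364, 0.0827]
eef_rot: [-0.16, 0.987, 0.0, -0.002]
force: [-0.2, -0.4, -0.6]
gripper_width: 0.049
gripper_force: 64.5
at [0.5087 0.0364 0.0827] yaw -161.6; shift mm [-1.6 -0.3 30.7] norm [-0.008 -0.002  0.154]; turn 0.0 deg, norm 0.0000 tilt [-0.0033  0.    ]
rotvec norm [ 0.0003 -0.001   0.    ] q [-0.06  0.03 -0.21  1.33 -0.   -0.38] F [-0.2 -0.4 -0.6] t 19.9833
```

```bash
python3 -m jog '[[[-0.007,0,0.04],[0,-0.001,0],40],[[0,0,0.04],[0,0,0],40],[[0,0,0.04],[0,0,0],40],[[0,0,0.03],[0,0,0],40],[[0,0,0],[0,0,0],40],[[0,0,0],[0,0,0],40]]'
python3 -c "
from h import *
plan(.5102,.0366,.052,198.4);rv(198.4)"
```

```text
time: 20.48
position: [0.5092, 0.0361, 0.0609]
eef_rot: [-0.159, 0.987, -0.001, -0.0]
force: [-18.3, -2.5, 31.4]
gripper_width: 0.0485
gripper_force: 73.1
at [0.5092 0.0361 0.0609] yaw -161.7; shift mm [-1.2  0.2  8.9] norm [-0.006  0.001  0.045]; turn -0.1 deg, norm -0.0003 tilt [-0.     -0.0015]
rotvec norm [-0.0004 -0.0002 -0.0003] q [-0.06  0.04 -0.25  1.28 -0.   -0.38] F [-18.3  -2.5  31.4] t 20.4833
```

```bash
python3 -m jog '[[[0,0,-0.06],[0,0,0],40],[[0,0,0],[0,0,0],40],[[0,0,0],[0,0,0],40]]'
python3 -c "
from h import *
plan(.5086,.0366,.052,198.4);rv(198.4)
c=cap('wrist','w9.png'); inhand(c)"
```

```text
time: 20.73
position: [0.512, 0.0367, 0.0676]
eef_rot: [-0.16, 0.987, -0.0, 0.002]
force: [-4.4, -1.8, 6.6]
gripper_width: 0.0481
gripper_force: 70.5
at [0.512  0.0367 0.0676] yaw -161.6; shift mm [ 3.4  1.  15.6] norm [0.017 0.005 0.078]; turn -0.0 deg, norm -0.0000 tilt [0.0049 0.0006]
rotvec norm [-0.0003  0.0015 -0.    ] q [-0.06  0.04 -0.23  1.29  0.   -0.38] F [-4.4 -1.8  6.6] t 20.7333
held top in tool z 0.013433512248610016 x ext [-0.0488  0.0568] mid 0.003996838157473669
```

View pics/w9.png

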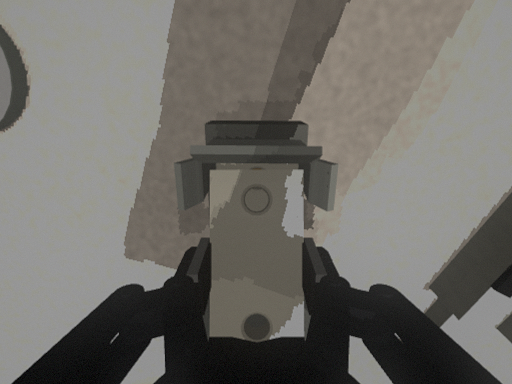

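The plate has a gap at the near (-x) end, rows 163-168, so it sits too far toward +x. I shift it back.

```bash
python3 -m jog '[[[0.014,0.003,0],[-0.0003,0.0015,0],40],[[0,0,0],[0,0,0],40],[[0,0,0],[0,0,0],40]]'
python3 -m jog '[[[0,0,0.02],[0,0,0],40],[[0,0,0.02],[0,0,0],40],[[0,0,0],[0,0,0],40],[[0,0,0],[0,0,0],40]]'
python3 -c "
from h import *
plan(.5086,.0366,.052,198.4);rv(198.4)"
```

```text
time: 21.03
position: [0.5089, 0.0363, 0.0656]
eef_rot: [-0.16, 0.987, 0.0, -0.001]
force: [1.8, -1.4, 0.7]
gripper_width: 0.0481
gripper_force: 69.6
time: 21.37
position: [0.509, 0.0362, 0.0618]
eef_rot: [-0.16, 0.987, -0.0, -0.0]
force: [-7.7, -2.8, 18.8]
gripper_width: 0.0482
gripper_force: 71.8
at [0.509  0.0362 0.0618] yaw -161.6; shift mm [0.2 0.5 9.8] norm [0.001 0.002 0.049]; turn -0.0 deg, norm -0.0001 tilt [-0.0001 -0.0007]
rotvec norm [-0.0002 -0.0001 -0.0001] q [-0.06  0.04 -0.25  1.28 -0.   -0.38] F [-7.7 -2.8 18.8] t 21.3667
```

```bash
python3 -c "
from h import *
c=dict(np.load('w8.npz')); 
def fit(c):
    w=cloud(c); m=np.zeros(w.shape[:2],bool); m[170:335,218:297]=1; q=w[m]; q=q[np.isfinite(q[:,0])]
    for _ in range(5):
        A=np.c_[q[:,:2],np.ones(len(q))]; s=np.linalg.lstsq(A,q[:,2],rcond=None)[0]; r=q[:,2]-A@s; q=q[np.abs(r)<max(.0015,1.5*np.median(abs(r)))]
    print(len(q),'slopes',s[:2])
    for r in range(165,345,12): print(r,np.round(np.nanmedian(w[r,220:295],axis=0),4))
fit(c); c=cap('wrist'); fit(c)
s=cap('side'); cv2.imwrite('pics/sd.png',cv2.resize(s['pixels'][120:220,180:300,::-1],(720,600),interpolation=2))
"
```

```text
7284 slopes [-0.0077 -0.0032]
165 [0.5406 0.0449 0.1821]
177 [0.5427 0.0461 0.1971]
189 [0.5491 0.0479 0.1971]
201 [0.5585 0.0581 0.1967]
213 [0.5622 0.0522 0.1971]
225 [0.5671 0.0535 0.1972]
237 [0.5737 0.056  0.1971]
249 [0.5803 0.0583 0.1971]
261 [0.5871 0.0606 0.197 ]
273 [0.5945 0.0631 0.1971]
285 [0.6016 0.0657 0.1971]
297 [0.6093 0.0679 0.1969]
309 [0.6211 0.0738 0.1966]
321 [0.6267 0.0739 0.1966]
333 [0.634  0.0763 0.197 ]
8730 slopes [0.3369 0.1084]
165 [0.4556 0.0187 0.0898]
177 [0.4679 0.0226 0.0624]
189 [0.476  0.0285 0.0645]
201 [0.4833 0.0291 0.0662]
213 [0.485  0.0289 0.0688]
225 [0.4905 0.0304 0.0712]
237 [0.4962 0.0326 0.0735]
249 [0.5021 0.0338 0.0756]
261 [0.5078 0.0362 0.0776]
273 [0.513  0.038  0.0798]
285 [0.5192 0.04   0.0821]
297 [0.5247 0.0421 0.0842]
309 [0.5302 0.0434 0.0863]
321 [0.5396 0.052  0.0881]
333 [0.5442 0.0495 0.0904]
```

View pics/sd.png

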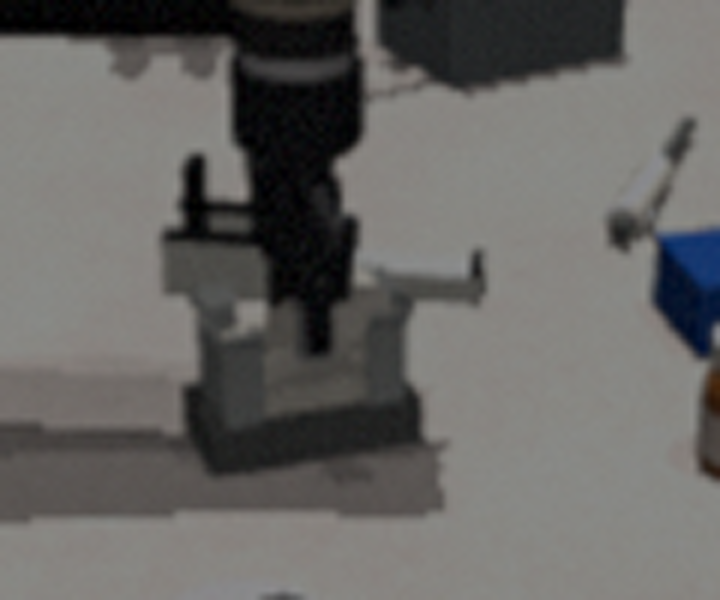

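The held plate has pitched about 19° in the grip: its near end already rests on plate0 (top z .062) and its far end is high (.090). Releasing should let it fall flat, and I then check.

```bash
python3 -m jog '[[[0,0,0],[0,0,0],56],[[0,0,0],[0,0,0],62],[[0,0,0],[0,0,0],70],[[0,0,0],[0,0,0],75],[[0,0,-0.04],[0,0,0],80],[[0,0,-0.15],[0,0,0],85],[[0,0,-0.2],[0,0,0],85],[[0,0,-0.2],[0,0,0],85],[[-0.15,0,-0.05],[0,0,0],85],[[-0.15,0,0],[0,0,0],85]]'
python3 -m jog '[[[-0.08,0,0],[0,0,0],85],[[0,0,0],[0,0,0],85],[[0,0,0],[0,0,0],85]]'
python3 -c "
from h import *
plan(.51,.0366,.2,198.4);rv(198.4)
c=cap('wrist','w10.png'); 
findplate(c,.062,(.43,.58),(-.03,.1))
w=cloud(c)
q=w[(w[:,:,0]>.44)&(w[:,:,0]<.58)&(np.abs(w[:,:,1]-.036-(w[:,:,0]-.51)*.33)<.02)]
for a in np.arange(.45,.58,.01):
    k=q[np.abs(q[:,0]-a)<.005]; print(round(a,3),len(k),np.round(np.percentile(k[:,2],[10,50,90]),4) if len(k) else '')
"
```

```text
time: 22.3
position: [0.5687, 0.0556, 0.1929]
eef_rot: [-0.16, 0.987, -0.001, 0.004]
force: [-0.0, 0.4, 0.8]
gripper_width: 0.085
gripper_force: 0.0
time: 22.55
position: [0.5805, 0.0608, 0.1852]
eef_rot: [-0.16, 0.987, 0.001, -0.002]
force: [-0.5, -0.4, -1.0]
gripper_width: 0.085
gripper_force: 0.0
at [0.5805 0.0608 0.1852] yaw -161.6; shift mm [ 74.6  -0.7 -14.5] norm [ 0.373 -0.003 -0.072]; turn 0.0 deg, norm 0.0002 tilt [-0.0046  0.0004]
rotvec norm [ 0.0006 -0.0013  0.0002] q [-0.01  0.2   0.17  1.55  0.   -0.33] F [-0.5 -0.4 -1. ] t 22.55
rect [470.8  22.1] [23.  60.2] 18.5
median top z 0.06332674029090718
0.45 365 [0.0842 0.0903 0.092 ]
0.46 943 [0.0544 0.0809 0.0908]
0.47 582 [0.0599 0.0631 0.0663]
0.48 527 [0.0225 0.066  0.0695]
0.49 549 [0.0686 0.071  0.0735]
0.5 549 [0.0724 0.0749 0.0773]
0.51 560 [0.0763 0.0787 0.0812]
0.52 564 [0.0802 0.0825 0.0849]
0.53 551 [0.0837 0.086  0.0886]
0.54 454 [0.0827 0.0897 0.0928]
0.55 608 [0.0424 0.0923 0.0946]
0.56 885 [0.0831 0.0938 0.2801]
0.57 5285 [0.2605 0.2686 0.2748]
```

The far end is still propped on the far lead-in foot (top about .096), pitched about 21°. I press it down with shut fingers.

```bash
python3 -m jog '[[[0.1,0,0],[0.0006,-0.0013,0],0],[[0.1,-0.003,0],[0,0,0],0],[[0,0,0.05],[0,0,0],0],[[0,0,0.1],[0,0,0],0],[[0,0,0.12],[0,0,0],0],[[0,0,0.1],[0,0,0],0],[[0,0,0],[0,0,0],0],[[0,0,0],[0,0,0],0],[[0,0,0],[0,0,0],0]]'
python3 -c "
from h import *
plan(.543,.0475,.088,198.4);rv(198.4)"
```

```text
time: 23.35
position: [0.5431, 0.0473, 0.1128]
eef_rot: [-0.16, 0.987, -0.0, 0.001]
force: [-0.1, -0.4, 0.7]
gripper_width: -0.0
gripper_force: 0.0
at [0.5431 0.0473 0.1128] yaw -161.6; shift mm [ 0.1  0.3 24.8] norm [0.    0.001 0.124]; turn -0.0 deg, norm -0.0000 tilt [ 0.0028 -0.0001]
rotvec norm [-0.0003  0.0008 -0.    ] q [-0.04  0.1  -0.08  1.39 -0.   -0.36] F [-0.1 -0.4  0.7] t 23.35
```

```bash
python3 -m jog '[[[0,0,0.06],[0,0,0],0],[[0,0,0.06],[0,0,0],0],[[0,0,0],[0,0,0],0]]'
python3 -m jog '[[[0.005,0,0.025],[0,0,0],0],[[0.005,0,0.025],[0,0,0],0],[[0,0,0],[0,0,0],0]]'
python3 -c "
from h import *
plan(.543,.0475,.062,198.4);rv(198.4)"
```

```text
time: 23.6
position: [0.5417, 0.0474, 0.0855]
eef_rot: [-0.16, 0.987, 0.0, -0.001]
force: [0.0, -0.7, -1.2]
gripper_width: 0.0
gripper_force: 0.0
time: 23.85
position: [0.5402, 0.0467, 0.0765]
eef_rot: [-0.16, 0.987, 0.0, -0.0]
force: [-0.2, -0.3, -0.2]
gripper_width: -0.0001
gripper_force: 0.0
at [0.5402 0.0467 0.0765] yaw -161.6; shift mm [-2.9 -0.1 14.5] norm [-0.015 -0.001  0.073]; turn 0.0 deg, norm 0.0000 tilt [-0.0004 -0.0001]
rotvec norm [ 0.     -0.0001  0.    ] q [-0.04  0.12 -0.14  1.32 -0.   -0.36] F [-0.2 -0.3 -0.2] t 23.85
```

```bash
python3 -m jog '[[[0,0,0.025],[0,0,0],0],[[0,0,0.025],[0,0,0],0],[[0,0,0],[0,0,0],0]]'
python3 -m jog '[[[0,0,0.02],[0,0,0],0],[[0,0,0],[0,0,0],0],[[0,0,0],[0,0,0],0]]'
python3 -m jog '[[[0,0,-0.1],[0,0,0],0],[[0,0,-0.2],[0,0,0],0],[[0,0,-0.2],[0,0,0],0],[[-0.12,0,-0.1],[0,0,0],85],[[-0.15,0,0],[0,0,0],85],[[0,0,0],[0,0,0],85],[[0,0,0],[0,0,0],85],[[0,0,0],[0,0,0],85]]'
python3 -c "
from h import *
plan(.51,.0366,.2,198.4);rv(198.4)
c=cap('wrist','w10.png'); 
findplate(c,.062,(.43,.58),(-.03,.1))
"
```

```text
time: 24.1
position: [0.5405, 0.0468, 0.0666]
eef_rot: [-0.16, 0.987, -0.0, 0.0]
force: [-0.3, 0.3, 0.1]
gripper_width: -0.0003
gripper_force: 0.0
time: 24.35
position: [0.541, 0.0468, 0.0636]
eef_rot: [-0.16, 0.987, -0.0, 0.001]
force: [0.2, 0.5, 0.6]
gripper_width: 0.0
gripper_force: 0.0
time: 25.02
position: [0.5916, 0.0638, 0.1834]
eef_rot: [-0.16, 0.987, -0.0, -0.0]
force: [0.4, 0.2, 0.5]
gripper_width: 0.0602
gripper_force: 0.0
at [0.5916 0.0638 0.1834] yaw -161.6; shift mm [ 86.   -0.  -16.6] norm [ 0.43  -0.    -0.083]; turn 0.0 deg, norm 0.0001 tilt [ 0.     -0.0002]
rotvec norm [-0.0001 -0.      0.0001] q [-0.01  0.23  0.2   1.55 -0.   -0.33] F [0.4 0.2 0.5] t 25.0167
rect [509.6  34.9] [105.3  61.3] 17.4
hole px [256.3 131.8] area 186.5 -> [0.5411 0.0467 0.062 ]
hole px [256.8  52.3] area 235.5 -> [0.4772 0.0258 0.062 ]
median top z 0.061987231243018165
mid [0.5092 0.0363 0.062 ] span 0.06724430774165321 yaw 18.103962128256995
```

```bash
python3 -m jog '[[[0,0,-0.05],[0,0,0.0352],85],[[0,0,-0.05],[0,0,0.0352],85],[[0,0,0],[0,0,0.0352],85],[[0,0,0],[0,0,0.0352],85],[[0,0,0],[0,0,0.0352],85],[[0,0,0],[0,0,0.0352],85],[[0,0,0],[0,0,0.0352],85]]'
python3 -m jog '[[[-0.07,-0.12,0],[0,0,0],85],[[-0.09,-0.146,0],[0,0,0],85],[[-0.09,-0.146,0],[0,0,0],85],[[-0.09,-0.146,0],[0,0,0],85],[[-0.09,-0.146,0],[0,0,0],85],[[-0.09,-0.146,0],[0,0,0],85],[[-0.09,-0.146,0],[0,0,0],85],[[-0.09,-0.146,0],[0,0,0],85],[[-0.09,-0.146,0],[0,0,0],85],[[0,0,0],[0,0,0],85]]'
python3 -m jog '[[[0,0,0],[0,0,0],85],[[0,0,0],[0,0,0],85],[[0,0,0],[0,0,0],85]]'
python3 -c "
from h import *
plan(.6207,-.237,.05,154);rv(154)
c=cap('wrist','w11.png');
findplate(c,.016,(.52,.72),(-.33,-.14))
"
```

```text
time: 25.65
position: [0.5909, 0.0635, 0.2041]
eef_rot: [0.227, 0.974, 0.0, 0.001]
force: [0.0, 1.1, -0.1]
gripper_width: 0.0847
gripper_force: 0.0
time: 26.48
position: [0.6199, -0.2437, 0.2028]
eef_rot: [0.228, 0.974, -0.002, 0.001]
force: [-1.2, 0.1, -0.6]
gripper_width: 0.085
gripper_force: 0.0
time: 26.73
position: [0.6211, -0.2356, 0.2044]
eef_rot: [0.224, 0.975, 0.0, 0.001]
force: [-0.5, 0.1, -0.2]
gripper_width: 0.0851
gripper_force: 0.0
at [ 0.6211 -0.2356  0.2044] yaw 154.1; shift mm [ -0.   -1.6 154.4] norm [-0.    -0.008  0.772]; turn 0.1 deg, norm 0.0007 tilt [0.0017 0.0005]
rotvec norm [0.0004 0.0004 0.0007] q [-0.46  0.42  0.49  1.63  0.   -0.01] F [-0.5  0.1 -0.2] t 26.7333
rect [ 621.6 -235.4] [ 50. 100.] 63.6
hole px [255.8 194.8] area 89.5 -> [ 0.651  -0.2502  0.016 ]
hole px [256.5 142. ] area 118.0 -> [ 0.5914 -0.2203  0.016 ]
median top z 0.016070889497191515
mid [ 0.6212 -0.2353  0.016 ] span 0.0667004739237644 yaw 153.36905848803426
```

Plate A is at (.6215,-.2354), yaw 153.6. Going down on it.

```bash
python3 -m jog '[[[0,0,0.05],[0,0,0.0025],85],[[0,0,0.2],[0,0,0],85],[[0,0,0.2],[0,0,0],85],[[0,0,0.2],[0,0,0],85],[[0,0,0.1],[0,0,0],85],[[0,0,0],[0,0,0],85],[[0,0,0],[0,0,0],85],[[0,0,0],[0,0,0],85]]'
python3 -c "
from h import *
plan(.6215,-.2354,.003,153.6);rv(153.6)"
```

```text
time: 27.45
position: [0.623, -0.2369, 0.056]
eef_rot: [0.228, 0.974, -0.0, 0.002]
force: [0.5, -0.4, 1.0]
gripper_width: 0.0851
gripper_force: 0.0
at [ 0.623  -0.2369  0.056 ] yaw 153.6; shift mm [ 2.2  0.6 53. ] norm [0.011 0.003 0.265]; turn 0.0 deg, norm 0.0003 tilt [ 0.0046 -0.0014]
rotvec norm [0.0002 0.0015 0.0003] q [-0.46  0.44  0.21  1.34  0.   -0.  ] F [ 0.5 -0.4  1. ] t 27.45
```

```bash
python3 -m jog '[[[0.011,0.003,0.1],[0,0.0015,0],85],[[0,0,0.1],[0,0,0],85],[[0,0,0.065],[0,0,0],85],[[0,0,0],[0,0,0],85],[[0,0,0],[0,0,0],85],[[0,0,0],[0,0,0],45],[[0,0,0],[0,0,0],40],[[0,0,0],[0,0,0],40],[[0,0,0],[0,0,0],40],[[0,0,0],[0,0,0],40]]'
python3 -m jog '[[[0,0,0],[0,0,0],40],[[0,0,-0.02],[0,0,0],40],[[0,0,-0.08],[0,0,0],40],[[0,0,-0.15],[0,0,0],40],[[0,0,-0.2],[0,0,0],40],[[0,0,-0.2],[0,0,0],40],[[0,0,-0.2],[0,0,0],40],[[0,0,-0.05],[0,0,0],40],[[0,0,0],[0,0,0],40]]'
python3 -m jog '[[[0,0,0],[0,0,-0.0356],40],[[0,0,0],[0,0,-0.0356],40],[[0,0,0],[0,0,-0.0356],40],[[0,0,0],[0,0,-0.0356],40],[[0,0,0],[0,0,-0.0356],40],[[0,0,0],[0,0,-0.0356],40],[[0,0,0],[0,0,-0.0356],40],[[0,0,0],[0,0,0],40]]'
python3 -c "
from h import *
plan(.5876,.0604,.19,198.4);rv(198.4)"
```

```text
time: 28.28
position: [0.6216, -0.2362, 0.0033]
eef_rot: [0.228, 0.974, 0.0, 0.001]
force: [1.4, -1.0, 5.0]
gripper_width: 0.0482
gripper_force: 64.7
time: 29.03
position: [0.6228, -0.2369, 0.1868]
eef_rot: [0.228, 0.974, -0.0, 0.003]
force: [-0.7, 0.2, -1.0]
gripper_width: 0.0482
gripper_force: 64.1
time: 29.7
position: [0.619, -0.235, 0.1771]
eef_rot: [-0.161, 0.987, 0.003, -0.004]
force: [0.5, 0.2, -0.5]
gripper_width: 0.0479
gripper_force: 64.0
at [ 0.619  -0.235   0.1771] yaw -161.4; shift mm [-64.2 290.2 -11.2] norm [-0.321  1.451 -0.056]; turn 0.2 deg, norm 0.0009 tilt [-0.0079  0.0048]
rotvec norm [ 0.0022 -0.0019  0.0009] q [-0.46  0.42  0.43  1.59  0.   -0.79] F [ 0.5  0.2 -0.5] t 29.7
```

```bash
python3 -m jog '[[[-0.03,0.12,-0.05],[0,0,0],40],[[-0.037,0.167,0],[0,0,0],40],[[-0.037,0.167,0],[0,0,0],40],[[-0.037,0.167,0],[0,0,0],40],[[-0.037,0.167,0],[0,0,0],40],[[-0.037,0.167,0],[0,0,0],40],[[-0.037,0.167,0],[0,0,0],40],[[-0.037,0.167,0],[0,0,0],40],[[-0.03,0.16,0],[0,0,0],40],[[0,0,0],[0,0,0],40]]'
python3 -m jog '[[[0,0,0],[0,0,0],40],[[0,0,0],[0,0,0],40],[[0,0,0],[0,0,0],40]]'
python3 -c "
from h import *
plan(.5092,.0363,.07,198.4);rv(198.4)
c=cap('wrist'); inhand(c);findplate(c,.062,(.43,.58),(-.03,.1))"
```

```text
time: 30.53
position: [0.5869, 0.0653, 0.1895]
eef_rot: [-0.162, 0.987, 0.003, -0.003]
force: [0.3, -0.3, -0.7]
gripper_width: 0.0484
gripper_force: 64.0
time: 30.78
position: [0.589, 0.0582, 0.1905]
eef_rot: [-0.159, 0.987, 0.001, -0.002]
force: [0.3, -0.5, -0.5]
gripper_width: 0.0483
gripper_force: 64.0
at [0.589  0.0582 0.1905] yaw -161.7; shift mm [ 82.2   3.9 120.8] norm [0.411 0.02  0.604]; turn -0.1 deg, norm -0.0004 tilt [-0.0042  0.0015]
rotvec norm [ 0.0009 -0.0011 -0.0004] q [-0.02  0.22  0.21  1.56  0.   -0.34] F [ 0.3 -0.5 -0.5] t 30.7833
held top in tool z 0.012617891624977368 x ext [-0.0502  0.0497] mid -0.0002710841895607642
rect [509.5  35.6] [104.6  60.8] 18.4
hole px [271.5 153. ] area 56.0 -> [0.5535 0.0626 0.062 ]
hole px [251.5 153. ] area 20.0 -> [0.5598 0.0438 0.062 ]
hole px [260.2 135.8] area 174.5 -> [0.5411 0.0466 0.062 ]
hole px [261.   59.5] area 218.0 -> [0.4773 0.0258 0.062 ]
hole px [282.   38.5] area 31.0 -> [0.4557 0.0379 0.062 ]
median top z 0.061984737806119336
```

```bash
python3 -m jog '[[[0.1,0.01,0],[0.0009,-0.0011,0],40],[[0.15,0.01,0],[0,0,0],40],[[0.1,0,0],[0,0,0],40],[[0.06,0.0,0],[0,0,0],40],[[0,0,0.08],[0,0,0],40],[[0,0,0.12],[0,0,0],40],[[0,0,0.1],[0,0,0],40],[[0,0,0],[0,0,0],40],[[0,0,0],[0,0,0],40],[[0,0,0],[0,0,0],40]]'
python3 -c "
from h import *
plan(.5089,.0361,.07,198.4);rv(198.4)"
```

```text
time: 31.67
position: [0.5109, 0.0365, 0.1326]
eef_rot: [-0.16, 0.987, -0.0, 0.001]
force: [0.2, -0.0, -0.8]
gripper_width: 0.0482
gripper_force: 64.0
at [0.5109 0.0365 0.1326] yaw -161.6; shift mm [ 2.2  0.3 62.6] norm [0.011 0.002 0.313]; turn -0.0 deg, norm -0.0001 tilt [0.003  0.0003]
rotvec norm [-0.0002  0.0009 -0.0001] q [-0.06  0.01 -0.13  1.42  0.   -0.38] F [ 0.2 -0.  -0.8] t 31.6667
```

```bash
python3 -m jog '[[[0.01,0.001,0.05],[-0.0002,0.0009,0],40],[[0,0,0.05],[0,0,0],40],[[0,0,0.05],[0,0,0],40],[[0,0,0.05],[0,0,0],40],[[0,0,0],[0,0,0],40],[[0,0,0],[0,0,0],40],[[0,0,0],[0,0,0],40]]'
python3 -c "
from h import *
plan(.5089,.0361,.07,198.4);rv(198.4)"
```

```text
time: 32.25
position: [0.5083, 0.0368, 0.0915]
eef_rot: [-0.16, 0.987, 0.0, -0.001]
force: [0.3, -0.0, -0.6]
gripper_width: 0.0484
gripper_force: 64.0
at [0.5083 0.0368 0.0915] yaw -161.5; shift mm [-0.4 -0.9 21.5] norm [-0.002 -0.004  0.107]; turn 0.1 deg, norm 0.0004 tilt [-0.0014  0.0001]
rotvec norm [ 0.0002 -0.0004  0.0004] q [-0.06  0.03 -0.2   1.34  0.   -0.38] F [ 0.3 -0.  -0.6] t 32.25
```

```bash
python3 -m jog '[[[-0.001,-0.003,0.03],[0,0,0],40],[[0,0,0.025],[0,0,0],40],[[0,0,0],[0,0,0],40],[[0,0,0],[0,0,0],40]]'
python3 -m jog '[[[0,0,0.03],[0,0,0],40],[[0,0,0],[0,0,0],40],[[0,0,0],[0,0,0],40]]'
python3 -c "
from h import *
plan(.5089,.0361,.07,198.4);rv(198.4)
c=cap('wrist');w=cloud(c); print([np.nanmedian(w[r,220:295,2]).round(4) for r in (180,213,249,285,333)])"
```

```text
time: 32.58
position: [0.5085, 0.036, 0.0801]
eef_rot: [-0.16, 0.987, -0.0, -0.001]
force: [0.3, -0.7, -0.0]
gripper_width: 0.0481
gripper_force: 64.0
time: 32.83
position: [0.5085, 0.0361, 0.0742]
eef_rot: [-0.16, 0.987, 0.0, -0.001]
force: [-0.3, -0.7, -0.8]
gripper_width: 0.048
gripper_force: 64.0
at [0.5085 0.0361 0.0742] yaw -161.5; shift mm [-0.4 -0.1  4.2] norm [-0.002 -0.     0.021]; turn 0.1 deg, norm 0.0003 tilt [-0.0017 -0.0002]
rotvec norm [ 0.0001 -0.0005  0.0003] q [-0.06  0.04 -0.23  1.31 -0.   -0.38] F [-0.3 -0.7 -0.8] t 32.8333
[np.float64(0.0872), np.float64(0.0868), np.float64(0.087), np.float64(0.087), np.float64(0.0837)]
```

```bash
python3 -m jog '[[[0,0,0.03],[0,0,0],40],[[0,0,0],[0,0,0],40],[[0,0,0],[0,0,0],58],[[0,0,0],[0,0,0],70],[[0,0,0],[0,0,0],75],[[0,0,-0.04],[0,0,0],85],[[0,0,-0.15],[0,0,0],85],[[0,0,-0.2],[0,0,0],85],[[0,0,-0.2],[0,0,0],85],[[-0.15,0,-0.05],[0,0,0],85]]'
python3 -m jog '[[[-0.15,0,0],[0,0,0],85],[[-0.1,0,0],[0,0,0],85],[[0,0,0],[0,0,0],85],[[0,0,0],[0,0,0],85],[[0,0,0],[0,0,0],85]]'
python3 -c "
from h import *
plan(.51,.0366,.2,198.4);rv(198.4)
c=cap('wrist','w12.png'); 
findplate(c,.078,(.44,.57),(-.03,.1),.0035); brass(c,box=(220,20,300,170),amin=8)
s=cap('scene','s12.png'); cv2.imwrite('pics/s12.png',cv2.resize(s['pixels'][100:280,90:420,::-1],(792,432),interpolation=2))
"
```

```text
time: 33.72
position: [0.5377, 0.0449, 0.2064]
eef_rot: [-0.16, 0.987, -0.001, 0.004]
force: [2.2, -0.8, 1.6]
gripper_width: 0.0849
gripper_force: 0.0
time: 34.13
position: [0.5842, 0.0615, 0.1967]
eef_rot: [-0.16, 0.987, 0.0, -0.001]
force: [-1.2, -0.1, -0.2]
gripper_width: 0.0851
gripper_force: 0.0
at [0.5842 0.0615 0.1967] yaw -161.5; shift mm [78.2 -0.2 -3.2] norm [ 0.391 -0.001 -0.016]; turn 0.1 deg, norm 0.0004 tilt [-0.0021  0.0001]
rotvec norm [ 0.0002 -0.0006  0.0004] q [-0.01  0.21  0.21  1.57  0.   -0.33] F [-1.2 -0.1 -0.2] t 34.1333
rect [509.3  35.8] [107.  60.] 17.5
hole px [256.  140.5] area 186.0 -> [0.5409 0.0467 0.078 ]
hole px [256.5  61.5] area 240.0 -> [0.4768 0.0257 0.078 ]
hole px [257.5  40. ] area 24.0 -> [0.4609 0.0212 0.078 ]
median top z 0.07803827969321711
brass [255.7  67.1] [251  64  10   7  48] world [0.4759 0.0246 0.022 ] depth z 0.0218
brass [288.5  71.3] [288  68   2   8  15] world [0.4688 0.0586 0.022 ] depth z 0.0214
brass [285.7 133.6] [285 130   2   7  10] world [0.5305 0.0786 0.022 ] depth z 0.0215
brass [254.8 136.7] [252 135   7   5  19] world [0.5449 0.0466 0.022 ] depth z 0.0219
```

View pics/s12.png

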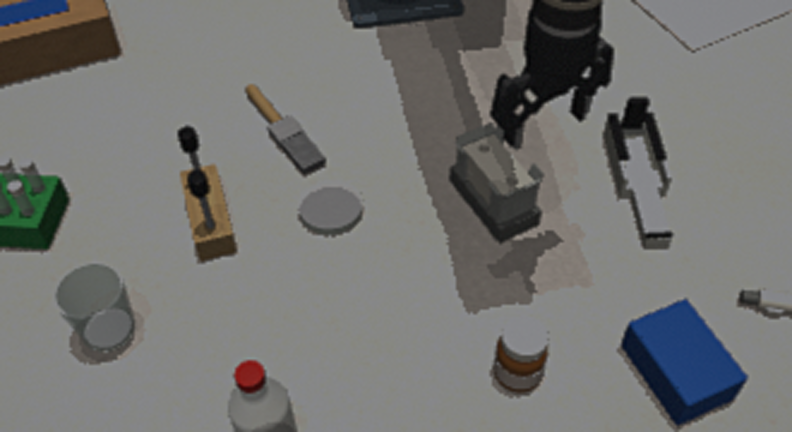

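The picture shows all three plates in the base, the jar at (522,355) and beaker at (95,305) standing, and no other loose plate. Now for the pins: I hover over the rack.

```bash
python3 -m jog '[[[0,0,-0.15],[0,0,0.033],60],[[0,0,-0.12],[0,0,0.033],60],[[0.05,-0.12,0],[0,0,0],60],[[0.05,-0.17,0],[0,0,0],60],[[0.05,-0.17,0],[0,0,0],60],[[0.05,-0.17,0],[0,0,0],60],[[0.05,-0.17,0],[0,0,0],60],[[0.05,-0.17,0],[0,0,0],60],[[0.05,-0.17,0],[0,0,0],60],[[0.05,-0.17,0],[0,0,0],60]]'
python3 -m jog '[[[0.05,-0.17,0],[0,0,0],60],[[0.05,-0.17,0],[0,0,0],60],[[0.05,-0.17,0],[0,0,0],60],[[0.05,-0.16,0],[0,0,0],60],[[0,0,0],[0,0,0],60],[[0,0,0],[0,0,0],60],[[0,0,0],[0,0,0],60]]'
cat >> h.py <<'E'
def heads(c,top=.134,tol=.006,xr=(.35,.6),yr=(-.45,-.25)):
    w=cloud(c); m=((np.abs(w[:,:,2]-top)<tol)&(w[:,:,0]>xr[0])&(w[:,:,0]<xr[1])&(w[:,:,1]>yr[0])&(w[:,:,1]<yr[1])).astype(np.uint8)
    n,l,s,ce=cv2.connectedComponentsWithStats(m); out=[]
    for i in range(1,n):
        if s[i,4]>60:
            zz=np.nanmedian(w[l==i][:,2]); k=cv2.findContours((l==i).astype(np.uint8),0,cv2.CHAIN_APPROX_NONE)[0][0]
            (u,v),rr=cv2.minEnclosingCircle(k); e=cv2.fitEllipse(k); p=ray(c,e[0],zz)[0]; out.append(p)
            print('head px',np.round(e[0],1),'axes',np.round(e[1],1),'area',s[i,4],'top z',zz,'->',p,'circ',ray(c,(u,v),zz)[0][:2])
    return out
E
python3 -c "
from h import *
plan(.505,-.35,.2,186.5);rv(186.5)
c=cap('wrist','w13.png'); H=heads(c); np.savez('w13.npz',**c)
if len(H)==2: d=H[1]-H[0]; print('span',np.linalg.norm(d))
"
```

```text
time: 35.07
position: [0.5339, -0.2094, 0.2512]
eef_rot: [-0.057, 0.998, -0.0, -0.0]
force: [0.6, 0.4, 0.2]
gripper_width: 0.0599
gripper_force: 0.0
time: 35.65
position: [0.5103, -0.3452, 0.2508]
eef_rot: [-0.057, 0.998, 0.0, -0.001]
force: [-0.5, 0.3, 0.5]
gripper_width: 0.0596
gripper_force: 0.0
at [ 0.5103 -0.3452  0.2508] yaw -173.5; shift mm [ 5.8 -4.2 50.8] norm [ 0.029 -0.021  0.254]; turn 0.0 deg, norm 0.0002 tilt [-0.0011  0.0009]
rotvec norm [ 0.0003 -0.0003  0.0002] q [-0.7   0.3   0.43  1.7  -0.   -0.82] F [-0.5  0.3  0.5] t 35.65
head px [252.9  93.7] axes [25.4 27.1] area 574 top z 0.13393281834290174 -> [ 0.4243 -0.358   0.1339] circ [ 0.4246 -0.3582]
head px [253.5 179.5] axes [22.9 23. ] area 444 top z 0.13391913741881484 -> [ 0.5028 -0.3487  0.1339] circ [ 0.5026 -0.3489]
span 0.07902702053170138
```

View pics/w13.png

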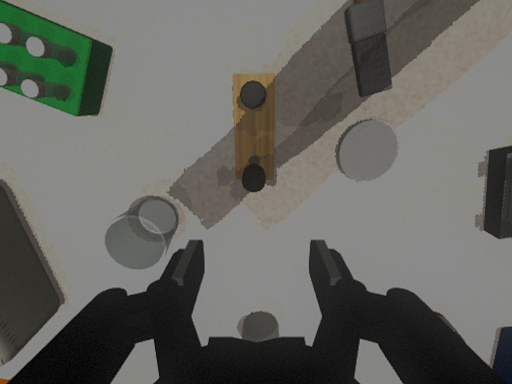

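Both pin heads show at (253,94) and (253,179). I go down over the far pin.

```bash
python3 -m jog '[[[0.039,-0.014,0.05],[0,0,0],60],[[0,0,0.15],[0,0,0],60],[[0,0,0.15],[0,0,0],60],[[0,0,0.1],[0,0,0],60],[[0,0,0],[0,0,0],60],[[0,0,0],[0,0,0],60],[[0,0,0],[0,0,0],60]]'
python3 -c "
from h import *
plan(.5028,-.3489,.101,186.5);rv(186.5)
c=cap('wrist'); heads(c)"
```

```text
time: 36.28
position: [0.5043, -0.3488, 0.1625]
eef_rot: [-0.058, 0.998, -0.001, 0.0]
force: [0.1, -1.3, 0.4]
gripper_width: 0.0603
gripper_force: 0.0
at [ 0.5043 -0.3488  0.1625] yaw -173.3; shift mm [ 1.6  0.1 61.5] norm [0.008 0.001 0.308]; turn 0.2 deg, norm 0.0009 tilt [ 0.0008 -0.0014]
rotvec norm [-0.0005  0.0002  0.0009] q [-0.71  0.27  0.21  1.51 -0.   -0.83] F [ 0.1 -1.3  0.4] t 36.2833
head px [256.6 102.5] axes [38.6 40.5] area 1282 top z 0.13394265311380327 -> [ 0.4242 -0.358   0.1339] circ [ 0.4243 -0.3581]
head px [256.6 223.5] axes [32.9 33.3] area 904 top z 0.13398182852786222 -> [ 0.5021 -0.3488  0.134 ] circ [ 0.5021 -0.3489]
```

```bash
python3 -m jog '[[[0.01,0,0.1],[0,0,0],60],[[0,0,0.1],[0,0,0],60],[[0,0,0.1],[0,0,0],60],[[0,0,0],[0,0,0],60],[[0,0,0],[0,0,0],60],[[0,0,0],[0,0,0],60]]'
python3 -c "
from h import *
plan(.5024,-.3489,.101,186.5);rv(186.5)"
```

```text
time: 36.83
position: [0.5025, -0.3504, 0.1031]
eef_rot: [-0.057, 0.998, -0.001, 0.001]
force: [0.2, -0.4, 0.2]
gripper_width: 0.06
gripper_force: 0.0
at [ 0.5025 -0.3504  0.1031] yaw -173.4; shift mm [-0.   1.5  2.1] norm [-0.     0.007  0.011]; turn 0.1 deg, norm 0.0005 tilt [ 0.0017 -0.0023]
rotvec norm [-0.0008  0.0004  0.0005] q [-0.72  0.28  0.11  1.39 -0.   -0.83] F [ 0.2 -0.4  0.2] t 36.8333
```

```bash
python3 -m jog '[[[0,0.007,0.008],[-0.0008,0.0004,0.0005],60],[[0,0,0],[0,0,0],60],[[0,0,0],[0,0,0],30],[[0,0,0],[0,0,0],15],[[0,0,0],[0,0,0],15],[[0,0,0],[0,0,0],15],[[0,0,0],[0,0,0],15],[[0,0,0],[0,0,0],15],[[0,0,0],[0,0,0],15]]'
python3 -c "
from h import *
plan(.5024,-.3489,.25,198.4);rv(186.5)"
python3 -m jog '[[[0,0,-0.03],[0,0,0],15],[[0,0,-0.1],[0,0,0],15],[[0,0,-0.15],[0,0,0],15],[[0,0,-0.2],[0,0,0],15],[[0,0,-0.2],[0,0,0],15],[[0,0,-0.15],[0,0,0],15],[[0,0,0],[0,0,0],15],[[0,0,0],[0,0,0],15]]'
python3 -c "
from h import *
plan(.5024,-.3489,.25,198.4);rv(186.5)
c=cap('wrist'); np.savez('w14.npz',**c)
o=env.get_obs(); M=R.from_quat(o['eef_rot']).as_matrix(); W=(cloud(c)-o['position'])@M
q=W[(W[:,:,2]<.02)&(W[:,:,2]>-.08)&(np.abs(W[:,:,1])<.008)&(np.abs(W[:,:,0])<.03)]; print(len(q),np.percentile(q,[1,50,99],axis=0))
heads(c,top=o['position'][2]+.033,tol=.01,xr=(.45,.55),yr=(-.4,-.3))
"
```

```text
time: 37.58
position: [0.5015, -0.3484, 0.0996]
eef_rot: [-0.057, 0.998, 0.001, -0.001]
force: [-1.1, -0.2, 3.0]
gripper_width: 0.0226
gripper_force: 58.6
at [ 0.5015 -0.3484  0.0996] yaw -173.5; shift mm [  -0.6   -0.3 -150.5] norm [-0.003 -0.001 -0.752]; turn -11.9 deg, norm -0.0662 tilt [-0.0019  0.0016]
rotvec norm [ 0.0006 -0.0005 -0.0001] q [-0.72  0.28  0.1   1.39 -0.   -0.83] F [-1.1 -0.2  3. ] t 37.5833
time: 38.25
position: [0.5026, -0.3492, 0.2678]
eef_rot: [-0.057, 0.998, -0.0, 0.001]
force: [-0.4, 0.0, -1.3]
gripper_width: 0.0223
gripper_force: 59.3
at [ 0.5026 -0.3492  0.2678] yaw -173.5; shift mm [ 0.2  0.3 17.8] norm [0.001 0.002 0.089]; turn -11.9 deg, norm -0.0662 tilt [ 0.0013 -0.0007]
rotvec norm [-0.0003  0.0004 -0.    ] q [-0.72  0.3   0.45  1.73  0.   -0.83] F [-0.4  0.  -1.3] t 38.25
2672 [[-0.0127 -0.0077 -0.0797]
 [ 0.0058 -0.0002 -0.0367]
 [ 0.0102  0.0078  0.0174]]
head px [256.4 277.6] axes [58.6 98.8] area 3753 top z 0.30178458184209117 -> [ 0.4985 -0.3495  0.3018] circ [ 0.4954 -0.3498]
```

```bash
python3 -m jog '[[[-0.034,0.12,0],[0,0,0],15],[[-0.034,0.17,0],[0,0,0],15],[[-0.034,0.17,0],[0,0,0],15],[[-0.034,0.17,0],[0,0,0],15],[[-0.034,0.17,0],[0,0,0],15],[[-0.034,0.17,0],[0,0,0],15],[[-0.034,0.17,0],[0,0,0],15],[[-0.034,0.17,0],[0,0,0],15],[[-0.034,0.17,0],[0,0,0],15],[[-0.034,0.17,0],[0,0,0],15]]'
python3 -m jog '[[[-0.034,0.17,0],[0,0,0],15],[[-0.039,0.125,0],[0,0,0],15],[[0,0,0.06],[0,0,0],15],[[0,0,0.1],[0,0,0],15],[[0,0,0.06],[0,0,0],15],[[0,0,0],[0,0,0],15],[[0,0,0],[0,0,0],15],[[0,0,0],[0,0,0],15]]'
python3 -c "
from h import *
plan(.5407,.0467,.22,186.5);rv(186.5)
o=env.get_obs(); p=o['position']
for n in('side','scene','wrist'):
    c=cap(n,n+'20.png'); np.savez(n+'20.npz',**c); w=cloud(c).reshape(-1,3)
    for z in np.arange(.135,.2,.01):
        q=w[(np.abs(w[:,2]-z)<.005)&(np.abs(w[:,0]-p[0])<.02)&(np.abs(w[:,1]-p[1])<.02)]
        if len(q): print(n,round(z,3),len(q),np.round(np.median(q,axis=0)[:2],4),np.ptp(q[:,:2],axis=0).round(3))
"
```

```text
time: 39.13
position: [0.5303, -0.011, 0.2624]
eef_rot: [-0.057, 0.998, 0.002, -0.004]
force: [1.2, 0.0, -1.0]
gripper_width: 0.0225
gripper_force: 59.2
time: 39.8
position: [0.539, 0.0474, 0.221]
eef_rot: [-0.056, 0.998, 0.001, -0.002]
force: [-0.3, -0.0, 0.5]
gripper_width: 0.0223
gripper_force: 59.3
at [0.539  0.0474 0.221 ] yaw -173.5; shift mm [-1.6 -0.8  1. ] norm [-0.008 -0.004  0.005]; turn -0.0 deg, norm -0.0001 tilt [-0.0047  0.0026]
rotvec norm [ 0.001  -0.0014 -0.0001] q [-0.04  0.09  0.13  1.61  0.   -0.15] F [-0.3 -0.   0.5] t 39.8
side 0.135 6 [0.5416 0.0435] [0.007 0.005]
side 0.145 9 [0.5399 0.0431] [0.007 0.005]
side 0.155 7 [0.5399 0.0428] [0.007 0.008]
side 0.165 8 [0.5399 0.0434] [0.007 0.008]
side 0.175 9 [0.54   0.0438] [0.007 0.005]
side 0.185 8 [0.54   0.0429] [0.007 0.006]
side 0.195 8 [0.54   0.0442] [0.007 0.01 ]
scene 0.135 4 [0.5448 0.0447] [0.002 0.006]
scene 0.145 10 [0.5432 0.0444] [0.004 0.009]
scene 0.155 7 [0.5446 0.0458] [0.008 0.007]
scene 0.165 6 [0.5441 0.0452] [0.003 0.007]
scene 0.175 10 [0.5439 0.0441] [0.006 0.009]
scene 0.185 10 [0.544  0.0446] [0.006 0.008]
scene 0.195 8 [0.5438 0.0448] [0.005 0.007]
wrist 0.135 23 [0.5382 0.0469] [0.003 0.009]
wrist 0.145 46 [0.5382 0.0465] [0.006 0.009]
wrist 0.155 49 [0.5381 0.0461] [0.005 0.009]
wrist 0.165 62 [0.5383 0.0469] [0.005 0.01 ]
wrist 0.175 65 [0.5381 0.0469] [0.004 0.009]
wrist 0.185 78 [0.5383 0.0469] [0.006 0.01 ]
wrist 0.195 87 [0.5382 0.0468] [0.006 0.01 ]
```

The cameras agree the pin hangs upright at about (.541,.047). I lower it to just above the hole.

```bash
python3 -m jog '[[[-0.002,-0.001,0.08],[0.001,-0.0014,0],15],[[0,0,0.08],[0,0,0],15],[[0,0,0.04],[0,0,0],15],[[0,0,0],[0,0,0],15],[[0,0,0],[0,0,0],15],[[0,0,0],[0,0,0],15]]'
python3 -c "
from h import *
plan(.5395,.0471,.17,186.5);rv(186.5)
c=cap('wrist','w21.png'); np.savez('w21.npz',**c); findplate(c,.078,(.44,.57),(-.03,.1),.0035)
p=env.get_obs()['position']; w=cloud(c).reshape(-1,3)
for z in np.arange(.09,.16,.01):
        q=w[(np.abs(w[:,2]-z)<.005)&(np.abs(w[:,0]-p[0])<.02)&(np.abs(w[:,1]-p[1])<.015)]
        if len(q): print(round(z,3),len(q),np.round(np.median(q,axis=0)[:2],4),np.percentile(q[:,0],2).round(4),np.percentile(q[:,1],[2,98]).round(4))
"
```

```text
time: 40.45
position: [0.5406, 0.0473, 0.183]
eef_rot: [-0.057, 0.998, -0.0, 0.002]
force: [-1.0, -0.0, -0.4]
gripper_width: 0.0226
gripper_force: 59.2
at [0.5406 0.0473 0.183 ] yaw -173.5; shift mm [ 1.2 -0.  13. ] norm [ 0.006 -0.     0.065]; turn -0.0 deg, norm -0.0001 tilt [ 0.0037 -0.0002]
rotvec norm [-0.0002  0.0012 -0.0001] q [-0.04  0.08  0.04  1.52 -0.   -0.15] F [-1.  -0.  -0.4] t 40.45
rect [511.   34.2] [107.3  57.9] 17.9
hole px [237.5 118.5] area 226.0 -> [0.4769 0.0235 0.078 ]
median top z 0.07810337603186424
0.09 30 [0.5594 0.0595] 0.5395 [0.0473 0.0622]
0.1 41 [0.5395 0.0467] 0.5384 [0.0425 0.0515]
0.11 46 [0.5393 0.0463] 0.5384 [0.0422 0.0512]
0.12 56 [0.5393 0.0467] 0.5384 [0.0424 0.0519]
0.13 63 [0.5391 0.0468] 0.5381 [0.0425 0.0518]
0.14 65 [0.539  0.0467] 0.538 [0.0426 0.0515]
0.15 92 [0.5393 0.0468] 0.5382 [0.0424 0.0521]
0.16 91 [0.539  0.0468] 0.5379 [0.0426 0.0518]
```

View pics/w21.png

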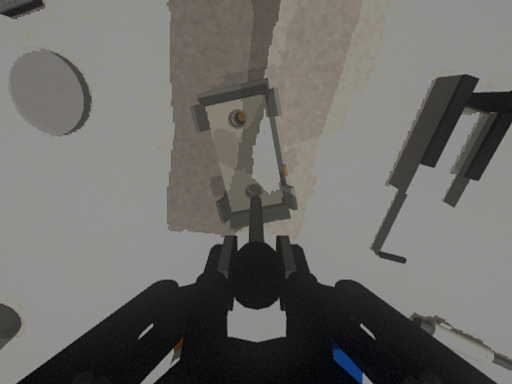

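```bash
python3 -m jog '[[[0,0,0],[-0.0002,0.0012,0],15],[[0,0,0],[0,0,0],15],[[0,0,0],[0,0,0],15]]'
python3 -c "
from h import *
c=dict(np.load('w21.npz')); brass(c,box=(200,80,300,210),amin=8)
for i in range(2):
    if i: c=cap('wrist'); plan(.54,.047,.17); findplate(c,.078,(.44,.57),(-.03,.1),.0035)
    w=cloud(c)
    v=w[(w[:,:,2]>.086)&(w[:,:,2]<.096)&(w[:,:,0]<.6)&(w[:,:,0]>.42)&(w[:,:,1]>-.03)&(w[:,:,1]<.1)]
    # guide frame coordinates
    a=np.radians(18.2); B=np.array([[np.cos(a),np.sin(a)],[-np.sin(a),np.cos(a)]]); g=(v[:,:2]-[.5092,.0363])@B.T
    k=g[(np.abs(g[:,0])<.075)&(np.abs(g[:,1])<.045)&~((np.abs(g[:,0])<.045)&(np.abs(g[:,1])<.02))]
    print('guide ext',np.percentile(k,[.5,99.5],axis=0), 'mid',np.percentile(k,[.5,99.5],axis=0).mean(0))
cv2.imwrite('pics/w22.png',cv2.resize(c['pixels'][70:240,180:330,::-1],(530,600),interpolation=2))
"
```

```text
time: 40.75
position: [0.5405, 0.0473, 0.1824]
eef_rot: [-0.057, 0.998, 0.0, -0.0]
force: [-0.5, -0.3, -0.9]
gripper_width: 0.0226
gripper_force: 59.2
brass [240.9 116.6] [238 113   7   8  45] world [0.4789 0.0235 0.022 ] depth z 0.022
brass [284.9 169.7] [284 165   3  10  18] world [0.531  0.0786 0.022 ] depth z 0.0217
guide ext [[-0.0612 -0.0372]
 [ 0.0613  0.0352]] mid [ 0.    -0.001]
at [0.5404 0.0473 0.1822] yaw -173.5; shift mm [ 0.4 -0.3 12.2] norm [ 0.002 -0.001  0.061] tilt [-0.001   0.0001]
rect [510.4  35.5] [107.3  60.9] 18.3
hole px [237.3 118.7] area 223.5 -> [0.4765 0.0234 0.078 ]
median top z 0.07808879996973046
guide ext [[-0.0612 -0.0371]
 [ 0.0612  0.0353]] mid [ 0.     -0.0009]
```

View pics/w22.png

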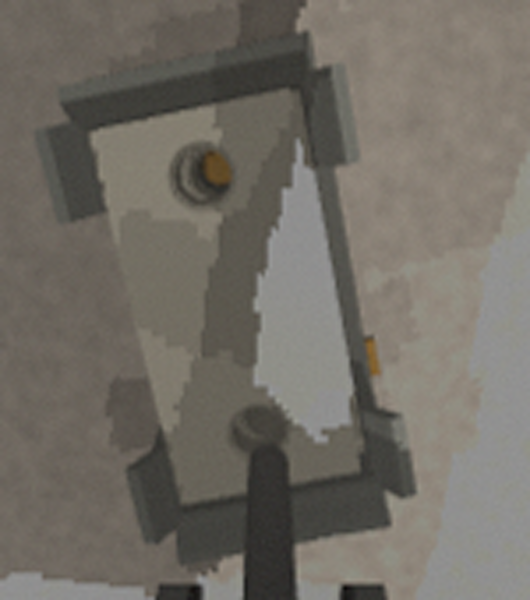

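The crop shows the far hole at (260,425) and the pin's tip at (268,455). I compare them by casting both rays.

```bash
python3 -c "
from h import *
c=dict(np.load('w21.npz')); o=env.get_obs()['position']; t=o[2]-.0936; f=600/170
P=lambda x,y:[180+(x+.5)/f-.5,70+(y+.5)/f-.5]
print('tip',ray(c,[P(268,447)],t),'hole far',ray(c,[P(260,426)],.078),'hole near',ray(c,[P(202,174)],.078),'tcp',o)
"
```

```text
tip [[0.5426 0.0467 0.0886]] hole far [[0.5407 0.0443 0.078 ]] hole near [[0.4773 0.0229 0.078 ]] tcp [0.5404 0.0473 0.1822]
```

```bash
python3 -m jog '[[[0.009,-0.0075,0],[0,0,0],15],[[0,0,0],[0,0,0],15],[[0,0,0.02],[0,0,0],15],[[0,0,0.02],[0,0,0],15],[[0,0,0.02],[0,0,0],15],[[0,0,0],[0,0,0],15]]'
python3 -m jog '[[[0,0,0.02],[0,0,0],15],[[0,0,0.02],[0,0,0],15],[[0,0,0],[0,0,0],15]]'
python3 -c "
from h import *
plan(.5395,.0455,.1,186.5);rv(186.5)
p=env.get_obs()['position'];c=cap('wrist');w=cloud(c).reshape(-1,3)
for z in np.arange(.09,.15,.01):
        q=w[(np.abs(w[:,2]-z)<.005)&(np.abs(w[:,0]-p[0])<.02)&(np.abs(w[:,1]-p[1])<.015)]
        if len(q): print(round(z,3),len(q),np.round(np.median(q,axis=0)[:2],4))
"
```

```text
time: 41.3
position: [0.5376, 0.0457, 0.1682]
eef_rot: [-0.057, 0.998, 0.0, -0.002]
force: [-0.5, -0.2, -1.3]
gripper_width: 0.0223
gripper_force: 59.2
time: 41.55
position: [0.5378, 0.0457, 0.1606]
eef_rot: [-0.057, 0.998, 0.0, -0.002]
force: [0.4, 1.5, -0.7]
gripper_width: 0.0228
gripper_force: 59.2
at [0.5378 0.0457 0.1606] yaw -173.5; shift mm [-1.9 -0.4 60.6] norm [-0.009 -0.002  0.303]; turn -0.0 deg, norm -0.0000 tilt [-0.0035  0.0001]
rotvec norm [ 0.0002 -0.0011 -0.    ] q [-0.04  0.09 -0.    1.49 -0.   -0.15] F [ 0.4  1.5 -0.7] t 41.55
0.09 50 [0.536  0.0448]
0.1 59 [0.536  0.0452]
0.11 62 [0.5361 0.0452]
0.12 70 [0.536  0.0452]
0.13 93 [0.5361 0.0452]
0.14 97 [0.5359 0.0452]
```

```bash
python3 -m jog '[[[-0.003,0,0.02],[0,-0.0006,0],15],[[0,0,0.025],[0,0,0],15],[[0,0,0.025],[0,0,0],15],[[0,0,0.025],[0,0,0],15],[[0,0,0.025],[0,0,0],15],[[0,0,0],[0,0,0],15]]'
python3 -m jog '[[[0,0,0.025],[0,0,0],15],[[0,0,0.025],[0,0,0],15],[[0,0,0],[0,0,0],15]]'
python3 -c "
from h import *
plan(.5395,.0455,.1,186.5);rv(186.5)"
```

```text
time: 42.1
position: [0.538, 0.0457, 0.136]
eef_rot: [-0.057, 0.998, 0.0, -0.001]
force: [0.4, -0.1, -0.8]
gripper_width: 0.0224
gripper_force: 59.2
time: 42.35
position: [0.5385, 0.0458, 0.1266]
eef_rot: [-0.057, 0.998, 0.0, -0.001]
force: [0.5, 0.1, -0.6]
gripper_width: 0.0224
gripper_force: 59.2
at [0.5385 0.0458 0.1266] yaw -173.5; shift mm [-1.  -0.4 26.6] norm [-0.005 -0.002  0.133]; turn -0.0 deg, norm -0.0000 tilt [-0.0013  0.0006]
rotvec norm [ 0.0002 -0.0004 -0.    ] q [-0.04  0.09 -0.06  1.42  0.   -0.15] F [ 0.5  0.1 -0.6] t 42.35
```

```bash
python3 -m jog '[[[-0.003,0.002,0.02],[0,0,0],15],[[0,0,0.015],[0,0,0],15],[[0,0,0],[0,0,0],15]]'
python3 -m jog '[[[0,0,0.02],[0,0,0],15],[[0,0,0.02],[0,0,0],15],[[0,0,0],[0,0,0],15]]'
python3 -c "
from h import *
plan(.5395,.0455,.1,186.5);rv(186.5)"
```

```text
time: 42.6
position: [0.5391, 0.0462, 0.12]
eef_rot: [-0.057, 0.998, 0.0, -0.001]
force: [-0.7, 0.2, -1.8]
gripper_width: 0.0224
gripper_force: 59.2
time: 42.85
position: [0.5399, 0.046, 0.113]
eef_rot: [-0.057, 0.998, -0.0, 0.001]
force: [0.2, -1.0, 0.1]
gripper_width: 0.022
gripper_force: 59.7
at [0.5399 0.046  0.113 ] yaw -173.5; shift mm [ 0.5 -0.5 13. ] norm [ 0.002 -0.002  0.065]; turn -0.0 deg, norm -0.0001 tilt [ 0.0011 -0.0001]
rotvec norm [-0.0001  0.0003 -0.0001] q [-0.04  0.1  -0.08  1.39 -0.   -0.15] F [ 0.2 -1.   0.1] t 42.85
```

```bash
python3 -m jog '[[[0,0,0.02],[0,0,0],15],[[0,0,0.02],[0,0,0],15],[[0,0,0.02],[0,0,0],15],[[0,0,0],[0,0,0],15]]'
python3 -m jog '[[[0,0,0.01],[0,0,0],15],[[0,0,0],[0,0,0],15],[[0,0,0],[0,0,0],15]]'
python3 -c "
from h import *
plan(.5395,.0455,.1,186.5);rv(186.5)"
```

```text
time: 43.18
position: [0.54, 0.046, 0.1013]
eef_rot: [-0.057, 0.998, -0.0, 0.001]
force: [-0.0, -1.2, 3.2]
gripper_width: 0.0226
gripper_force: 59.8
time: 43.43
position: [0.5404, 0.0461, 0.1004]
eef_rot: [-0.057, 0.998, -0.0, 0.001]
force: [-0.7, -0.6, 5.9]
gripper_width: 0.0224
gripper_force: 60.4
at [0.5404 0.0461 0.1004] yaw -173.5; shift mm [ 1.  -0.5  0.4] norm [ 0.005 -0.002  0.002]; turn -0.0 deg, norm -0.0001 tilt [0.0026 0.    ]
rotvec norm [-0.0001  0.0008 -0.0001] q [-0.04  0.1  -0.1   1.36  0.   -0.15] F [-0.7 -0.6  5.9] t 43.4333
```

Near home. I press until the force rises, then release.

```bash
python3 -m jog '[[[0,0,0.015],[0,0,0],15],[[0,0,0],[0,0,0],15],[[0,0,0],[0,0,0],15]]'
python3 -m jog '[[[0,0,0],[0,0,0],32],[[0,0,0],[0,0,0],45],[[0,0,0],[0,0,0],60],[[0,0,-0.05],[0,0,0],60],[[0,0,-0.15],[0,0,0],60],[[0,0,-0.2],[0,0,0],60],[[0,0,-0.2],[0,0,0],60],[[0,0,-0.15],[0,0,0],60],[[0,0,0],[0,0,0],60],[[0,0,0],[0,0,0],60]]'
python3 -c "
from h import *
plan(.4243,-.3581,.25,186.5);rv(186.5)
c=cap('wrist'); heads(c,top=.135,tol=.012,xr=(.5,.58),yr=(0,.09))
findplate(c,.078,(.44,.57),(-.03,.1),.0035)
brass(c,box=(180,20,320,250),amin=5)"
```

```text
time: 43.68
position: [0.5415, 0.0462, 0.1001]
eef_rot: [-0.057, 0.998, -0.0, 0.003]
force: [-2.8, -0.2, 15.7]
gripper_width: 0.0225
gripper_force: 61.2
time: 44.52
position: [0.5411, 0.0461, 0.249]
eef_rot: [-0.057, 0.998, -0.0, 0.003]
force: [-1.3, 0.0, -1.4]
gripper_width: 0.0598
gripper_force: 0.0
at [0.5411 0.0461 0.249 ] yaw -173.5; shift mm [ 161.7 -388.4   -1.8] norm [ 0.809 -1.942 -0.009]; turn -0.0 deg, norm -0.0000 tilt [0.0059 0.0002]
rotvec norm [-0.0002  0.0019 -0.    ] q [-0.04  0.09  0.18  1.65  0.   -0.15] F [-1.3  0.  -1.4] t 44.5167
head px [254.8 186. ] axes [23.2 24.7] area 479 top z 0.13481522433734075 -> [0.5399 0.0445 0.1348] circ [0.5397 0.0445]
rect [510.   33.9] [106.5  56.9] 18.5
hole px [242.5 114. ] area 148.0 -> [0.4775 0.0235 0.078 ]
hole px [248.   96.5] area 19.0 -> [0.4589 0.0276 0.078 ]
median top z 0.07803973694002306
mid [0.4682 0.0256 0.078 ] span 0.01908619116168094 yaw 167.6261693844293
brass [244.8 112.5] [242 110   7   6  33] world [0.479  0.0239 0.022 ] depth z 0.0221
brass [280.4 155. ] [280 152   2   7   7] world [0.5284 0.0773 0.022 ] depth z 0.0061
```

Head top at .1348 (home is .135) and its brass tab moved 15 mm down, so the first pin is home. Now the second pin.

```bash
python3 -m jog '[[[0.067,-0.12,0],[-0.0002,0.0019,0],60],[[0.067,-0.17,0],[0,0,0],60],[[0.067,-0.17,0],[0,0,0],60],[[0.067,-0.17,0],[0,0,0],60],[[0.067,-0.17,0],[0,0,0],60],[[0.067,-0.17,0],[0,0,0],60],[[0.067,-0.17,0],[0,0,0],60],[[0.067,-0.17,0],[0,0,0],60],[[0.067,-0.17,0],[0,0,0],60],[[0.067,-0.17,0],[0,0,0],60]]'
python3 -m jog '[[[0.067,-0.17,0],[0,0,0],60],[[0.067,-0.12,0],[0,0,0],60],[[0,0,0.1],[0,0,0],60],[[0,0,0.15],[0,0,0],60],[[0,0,0.15],[0,0,0],60],[[0,0,0.05],[0,0,0],60],[[0,0,0],[0,0,0],60],[[0,0,0],[0,0,0],60],[[0,0,0],[0,0,0],60]]'
python3 -c "
from h import *
plan(.4236,-.3576,.1,186.5);rv(186.5)
c=cap('wrist'); heads(c)"
```

```text
time: 45.4
position: [0.442, -0.2977, 0.2436]
eef_rot: [-0.057, 0.998, 0.002, -0.005]
force: [0.2, -0.1, -0.0]
gripper_width: 0.0599
gripper_force: 0.0
time: 46.15
position: [0.4237, -0.3579, 0.1578]
eef_rot: [-0.057, 0.998, -0.0, -0.002]
force: [-0.0, -0.1, 0.2]
gripper_width: 0.0596
gripper_force: 0.0
at [ 0.4237 -0.3579  0.1578] yaw -173.5; shift mm [-0.2  0.3 57.8] norm [-0.001  0.002  0.289]; turn 0.0 deg, norm 0.0001 tilt [-0.0045 -0.0012]
rotvec norm [-0.0002 -0.0015  0.0001] q [-0.82  0.12  0.03  1.48 -0.   -0.93] F [-0.  -0.1  0.2] t 46.15
head px [256.1 228.3] axes [33.6 34.1] area 944 top z 0.13396106204053715 -> [ 0.4227 -0.3581  0.134 ] circ [ 0.4225 -0.3582]
```

```bash
python3 -m jog '[[[0.005,0,0.1],[0,-0.0015,0],60],[[0,0,0.1],[0,0,0],60],[[0,0,0.09],[0,0,0],60],[[0,0,0],[0,0,0],60],[[0,0,0],[0,0,0],60],[[0,0,0],[0,0,0],60]]'
python3 -c "
from h import *
plan(.4223,-.3577,.1,186.5);rv(186.5)"
```

```text
time: 46.7
position: [0.423, -0.3586, 0.1007]
eef_rot: [-0.057, 0.998, -0.001, 0.001]
force: [-0.5, -0.6, 0.4]
gripper_width: 0.0603
gripper_force: 0.0
at [ 0.423  -0.3586  0.1007] yaw -173.5; shift mm [0.6 0.9 0.7] norm [0.003 0.005 0.003]; turn 0.0 deg, norm 0.0000 tilt [ 0.0012 -0.0019]
rotvec norm [-0.0006  0.0003  0.    ] q [-0.82  0.13 -0.07  1.37 -0.   -0.94] F [-0.5 -0.6  0.4] t 46.7
```

```bash
python3 -m jog '[[[0.003,0.004,0.002],[-0.0006,0.0003,0],60],[[0,0,0],[0,0,0],60],[[0,0,0],[0,0,0],30],[[0,0,0],[0,0,0],15],[[0,0,0],[0,0,0],15],[[0,0,0],[0,0,0],15],[[0,0,0],[0,0,0],15],[[0,0,0],[0,0,0],15],[[0,0,0],[0,0,0],15]]'
python3 -m jog '[[[0,0,-0.03],[0,0,0],15],[[0,0,-0.1],[0,0,0],15],[[0,0,-0.15],[0,0,0],15],[[0,0,-0.2],[0,0,0],15],[[0,0,-0.2],[0,0,0],15],[[0,0,-0.15],[0,0,0],15],[[0,0,0],[0,0,0],15],[[0,0,0],[0,0,0],15]]'
python3 -m jog '[[[-0.04,0.11,0],[0,0,0],15],[[-0.04,0.16,0],[0,0,0],15],[[-0.04,0.16,0],[0,0,0],15],[[-0.04,0.16,0],[0,0,0],15],[[-0.04,0.16,0],[0,0,0],15],[[-0.04,0.16,0],[0,0,0],15],[[-0.04,0.16,0],[0,0,0],15],[[-0.04,0.16,0],[0,0,0],15],[[-0.04,0.16,0],[0,0,0],15],[[-0.04,0.16,0],[0,0,0],15]]'
python3 -m jog '[[[-0.04,0.16,0],[0,0,0],15],[[-0.038,0.16,0],[0,0,0],15],[[0,0,0],[0,0,0],15],[[0,0,0],[0,0,0],15],[[0,0,0],[0,0,0],15]]'
python3 -c "
from h import *
plan(.475,.0247,.185,186.5);rv(186.5)"
```

```text
time: 47.45
position: [0.4215, -0.3573, 0.0985]
eef_rot: [-0.057, 0.998, 0.001, -0.001]
force: [-0.3, -1.1, 3.0]
gripper_width: 0.0226
gripper_force: 58.6
time: 48.12
position: [0.4225, -0.358, 0.2665]
eef_rot: [-0.057, 0.998, -0.0, 0.0]
force: [0.1, 0.7, -0.4]
gripper_width: 0.0222
gripper_force: 59.3
time: 48.95
position: [0.4647, -0.0383, 0.2619]
eef_rot: [-0.057, 0.998, 0.002, -0.003]
force: [0.2, 0.2, -0.3]
gripper_width: 0.0223
gripper_force: 59.3
time: 49.37
position: [0.4734, 0.0251, 0.2628]
eef_rot: [-0.057, 0.998, 0.001, -0.003]
force: [-0.4, 0.0, -0.2]
gripper_width: 0.0222
gripper_force: 59.3
at [0.4734 0.0251 0.2628] yaw -173.5; shift mm [-2.  -0.8 77.8] norm [-0.01  -0.004  0.389]; turn 0.0 deg, norm 0.0002 tilt [-0.0062  0.0023]
rotvec norm [ 0.0009 -0.0019  0.0002] q [-0.09 -0.07  0.05  1.69  0.   -0.2 ] F [-0.4  0.  -0.2] t 49.3667
```

```bash
python3 -m jog '[[[-0.01,-0.004,0.1],[0.0009,-0.0019,0],15],[[0,0,0.15],[0,0,0],15],[[0,0,0.13],[0,0,0],15],[[0,0,0],[0,0,0],15],[[0,0,0],[0,0,0],15],[[0,0,0],[0,0,0],15],[[0,0,0],[0,0,0],15]]'
python3 -c "
from h import *
plan(.475,.0247,.185,186.5);rv(186.5)
p=env.get_obs()['position'];c=cap('wrist');w=cloud(c).reshape(-1,3); np.savez('w30.npz',**c)
for z in np.arange(.1,.16,.01):
        q=w[(np.abs(w[:,2]-z)<.005)&(np.abs(w[:,0]-p[0])<.02)&(np.abs(w[:,1]-p[1])<.015)]
        if len(q): print(round(z,3),len(q),np.round(np.median(q,axis=0)[:2],4))
cv2.imwrite('pics/w30.png',cv2.resize(c['pixels'][110:260,180:330,::-1],(600,600),interpolation=2))
"
```

```text
time: 49.95
position: [0.478, 0.0239, 0.1912]
eef_rot: [-0.056, 0.998, -0.0, 0.004]
force: [0.7, -0.1, -1.7]
gripper_width: 0.0225
gripper_force: 59.3
at [0.478  0.0239 0.1912] yaw -173.6; shift mm [2.9 1.1 6.1] norm [0.015 0.006 0.031]; turn -0.1 deg, norm -0.0004 tilt [ 0.0078 -0.0001]
rotvec norm [-0.0003  0.0025 -0.0004] q [-0.09 -0.09 -0.11  1.54  0.   -0.2 ] F [ 0.7 -0.1 -1.7] t 49.95
0.1 6 [0.4779 0.0226]
0.11 41 [0.4774 0.0227]
0.12 49 [0.4774 0.0227]
0.13 56 [0.4773 0.0235]
0.14 65 [0.4772 0.0235]
0.15 69 [0.4771 0.0235]
```

View pics/w30.png

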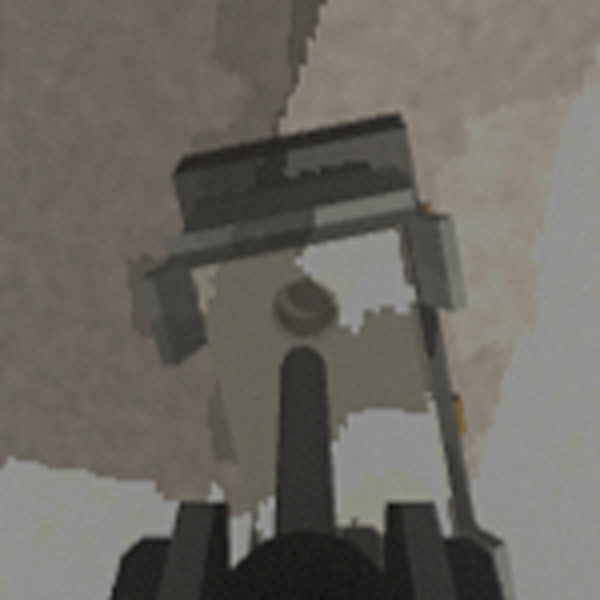

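The near hole shows at crop (307,304) and the tip at (302,352). I compare them by rays.

```bash
python3 -m jog '[[[0.015,0.006,0],[-0.0003,0.0025,0],15],[[0,0,0],[0,0,0],15],[[0,0,0],[0,0,0],15]]'
python3 -c "
from h import *
c=dict(np.load('w30.npz')); P=lambda x,y:[180+(x+.5)/4-.5,110+(y+.5)/4-.5]
print('tip',ray(c,[P(302,352)],.0987),'hole',ray(c,[P(307,304)],.078))
plan(.475,.0247,.185,186.5);rv(186.5)"
```

```text
time: 50.25
position: [0.4741, 0.0255, 0.1898]
eef_rot: [-0.057, 0.998, 0.0, -0.001]
force: [0.3, -0.7, -0.5]
gripper_width: 0.0225
gripper_force: 59.3
tip [[0.481  0.0231 0.0987]] hole [[0.4761 0.0237 0.078 ]]
at [0.4741 0.0255 0.1898] yaw -173.5; shift mm [-0.9 -0.9  4.8] norm [-0.004 -0.004  0.024]; turn 0.0 deg, norm 0.0000 tilt [-0.0024  0.0003]
rotvec norm [ 0.0002 -0.0007  0.    ] q [-0.09 -0.09 -0.12  1.54  0.   -0.2 ] F [ 0.3 -0.7 -0.5] t 50.25
```

```bash
python3 -m jog '[[[0,-0.004,0.03],[0,-0.0005,0],15],[[0,0,0.03],[0,0,0],15],[[0,0,0.03],[0,0,0],15],[[0,0,0.02],[0,0,0],15],[[0,0,0],[0,0,0],15]]'
python3 -m jog '[[[0,0,0.02],[0,0,0],15],[[0,0,0.02],[0,0,0],15],[[0,0,0],[0,0,0],15]]'
python3 -c "
from h import *
plan(.475,.0247,.125,186.5);rv(186.5)"
```

```text
time: 50.67
position: [0.4726, 0.0248, 0.1649]
eef_rot: [-0.057, 0.998, 0.001, -0.003]
force: [-0.0, -0.5, -1.6]
gripper_width: 0.0225
gripper_force: 59.3
time: 50.92
position: [0.473, 0.0247, 0.1578]
eef_rot: [-0.057, 0.998, 0.0, -0.002]
force: [-0.2, -0.8, -1.7]
gripper_width: 0.0226
gripper_force: 59.3
at [0.473  0.0247 0.1578] yaw -173.5; shift mm [-2.1 -0.3 32.8] norm [-0.011 -0.002  0.164]; turn -0.0 deg, norm -0.0001 tilt [-0.004   0.0008]
rotvec norm [ 0.0004 -0.0012 -0.0001] q [-0.09 -0.09 -0.18  1.48  0.   -0.2 ] F [-0.2 -0.8 -1.7] t 50.9167
```

In the hole (tip about .065) without force. I continue down.

```bash
python3 -m jog '[[[-0.005,0,0.025],[0.0003,-0.0008,0],15],[[0,0,0.025],[0,0,0],15],[[0,0,0.025],[0,0,0],15],[[0,0,0.025],[0,0,0],15],[[0,0,0.025],[0,0,0],15],[[0,0,0],[0,0,0],15]]'
python3 -m jog '[[[0,0,0.025],[0,0,0],15],[[0,0,0],[0,0,0],15],[[0,0,0],[0,0,0],15]]'
python3 -c "
from h import *
plan(.475,.0247,.1,186.5);rv(186.5)"
```

```text
time: 51.42
position: [0.4736, 0.0249, 0.1322]
eef_rot: [-0.057, 0.998, 0.0, -0.001]
force: [-0.7, 0.8, -1.4]
gripper_width: 0.0229
gripper_force: 59.3
time: 51.67
position: [0.4743, 0.0248, 0.1285]
eef_rot: [-0.057, 0.998, 0.0, -0.0]
force: [-0.3, -0.0, -1.7]
gripper_width: 0.0227
gripper_force: 59.3
at [0.4743 0.0248 0.1285] yaw -173.5; shift mm [-0.7 -0.2 28.5] norm [-0.003 -0.001  0.143]; turn -0.0 deg, norm -0.0001 tilt [-0.0003 -0.    ]
rotvec norm [ 0.     -0.0001 -0.0001] q [-0.09 -0.08 -0.23  1.42 -0.   -0.2 ] F [-0.3 -0.  -1.7] t 51.6667
```

```bash
python3 -m jog '[[[-0.002,0,0.02],[0,0,0],15],[[0,0,0.02],[0,0,0],15],[[0,0,0],[0,0,0],15]]'
python3 -m jog '[[[0,0,0.02],[0,0,0],15],[[0,0,0.02],[0,0,0],15],[[0,0,0],[0,0,0],15]]'
python3 -c "
from h import *
plan(.475,.0247,.0995,186.5);rv(186.5)"
```

```text
time: 51.92
position: [0.4744, 0.0249, 0.1198]
eef_rot: [-0.057, 0.998, 0.0, -0.001]
force: [0.2, -0.3, -0.7]
gripper_width: 0.0226
gripper_force: 59.4
time: 52.17
position: [0.4751, 0.0248, 0.1126]
eef_rot: [-0.057, 0.998, -0.0, 0.0]
force: [0.7, 0.2, -2.3]
gripper_width: 0.0228
gripper_force: 59.6
at [0.4751 0.0248 0.1126] yaw -173.5; shift mm [ 0.1 -0.1 13.1] norm [ 0.    -0.     0.065]; turn -0.0 deg, norm -0.0001 tilt [ 0.0006 -0.0002]
rotvec norm [-0.0001  0.0002 -0.0001] q [-0.09 -0.07 -0.26  1.39 -0.   -0.2 ] F [ 0.7  0.2 -2.3] t 52.1667
```

```bash
python3 -m jog '[[[0,0,0.02],[0,0,0],15],[[0,0,0.02],[0,0,0],15],[[0,0,0.02],[0,0,0],15],[[0,0,0],[0,0,0],15]]'
python3 -m jog '[[[0,0,0.015],[0,0,0],15],[[0,0,0],[0,0,0],15],[[0,0,0],[0,0,0],15]]'
python3 -m jog '[[[0,0,0.01],[0,0,0],15],[[0,0,0],[0,0,0],15],[[0,0,0],[0,0,0],15]]'
```

```text
time: 52.5
position: [0.4751, 0.0248, 0.1009]
eef_rot: [-0.057, 0.998, -0.0, 0.0]
force: [0.7, 0.5, 1.3]
gripper_width: 0.0225
gripper_force: 59.8
time: 52.75
position: [0.4758, 0.0248, 0.0993]
eef_rot: [-0.057, 0.998, -0.0, 0.001]
force: [-0.8, 0.9, 7.4]
gripper_width: 0.0226
gripper_force: 60.4
time: 53.0
position: [0.4765, 0.0249, 0.0991]
eef_rot: [-0.057, 0.998, -0.0, 0.002]
force: [-1.9, 0.6, 13.9]
gripper_width: 0.0226
gripper_force: 60.9
```

The force rises at the stop, so I release, retreat and check.

```bash
python3 -m jog '[[[0,0,0],[0,0,0],32],[[0,0,0],[0,0,0],45],[[0,0,0],[0,0,0],60],[[0,0,-0.05],[0,0,0],60],[[0,0,-0.15],[0,0,0],60],[[0,0,-0.2],[0,0,0],60],[[0,0,-0.2],[0,0,0],60],[[-0.1,0,-0.15],[0,0,0],60],[[-0.1,0,0],[0,0,0],60],[[-0.1,0,0],[0,0,0],60]]'
python3 -m jog '[[[0,0,0],[0,0,0],60],[[0,0,0],[0,0,0],60],[[0,0,0],[0,0,0],60],[[0,0,0],[0,0,0],60]]'
python3 -c "
from h import *
rv(186.5)
c=cap('wrist'); H=heads(c,top=.135,tol=.012,xr=(.42,.58),yr=(-.03,.09))
if len(H)==2: print(np.linalg.norm(H[0]-H[1]))
findplate(c,.078,(.44,.57),(-.03,.1),.0035)
brass(c,box=(150,20,330,250),amin=4)
s=cap('scene'); heads(s,top=.135,tol=.012,xr=(.42,.58),yr=(-.03,.09))
w=cloud(s); hsv=cv2.cvtColor(s['pixels'],cv2.COLOR_RGB2HSV)
for n,(x,y) in dict(jar=(.774,-.008),beaker=(.615,-.485)).items():
    q=w[(np.abs(w[:,:,0]-x)<.05)&(np.abs(w[:,:,1]-y)<.05)&(w[:,:,2]>.05)]; print(n,len(q),np.median(q,axis=0),q[:,2].max())
"
```

```text
time: 53.83
position: [0.5368, 0.0316, 0.2498]
eef_rot: [-0.057, 0.998, -0.0, 0.003]
force: [-1.0, -0.4, -0.4]
gripper_width: 0.0598
gripper_force: 0.0
time: 54.17
position: [0.5336, 0.0316, 0.2455]
eef_rot: [-0.057, 0.998, 0.0, -0.001]
force: [0.1, 1.0, 0.4]
gripper_width: 0.0601
gripper_force: 0.0
rotvec norm [ 0.     -0.0004 -0.0001] q [-0.07  0.08  0.16  1.65 -0.   -0.18] F [0.1 1.  0.4] t 54.1667
head px [254.6 129. ] axes [25.  26.1] area 547 top z 0.13489492195594305 -> [0.4771 0.0236 0.1349] circ [0.4771 0.024 ]
head px [269.1 197. ] axes [23.2 24.9] area 485 top z 0.13480742471684656 -> [0.5401 0.0449 0.1348] circ [0.5399 0.0448]
0.06647458911464735
rect [510.4  34.4] [106.2  60.1] 17.3
hole px [254.8 128.8] area 600.5 -> [0.4827 0.0241 0.078 ]
median top z 0.07802824265549214
jar 426 [ 0.7803 -0.0093  0.0844] 0.08932301844830748
beaker 575 [ 0.6073 -0.4873  0.0755] 0.09402327447635517
```

```bash
python3 -c "
from workcell import env
print(env.finish_job())"
```

```text
the job is handed in; nothing more can be done
None
```

The job is handed in: plate0 was ejected, all three plates I found (plate0 and two loose ones) are stacked flat in the base, both pins are pressed home (head tops at 0.135 m), and the jar and beaker are still standing; the hand-in gave no verdict.

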